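Find the taper key that locks the die in its shoe

TASK

The lower die in the green die shoe needs its taper key: try the colour-headed keys in the gap between the die and the yellow cheek, find the one that jams tight with its head standing about 15 mm off the shoe's front face, and press it in firmly, its straight side flat along the cheek, so that it stays wedged when you let go. A key that runs in until its head meets the face is too thin, and one that jams with its head much farther out is too thick; leave the keys you do not use lying flat on the bench, off the shoe, and leave everything else where it is.

Things in the scene. Friction and masses are not known exactly. Their poses are not given: they have to be found in the camera images.
- key_thin: Thin gib-head taper key, aluminium, 0.3 kg, head painted blue. mm: origin on the underside, in the shoulder plane, on the straight face. +x to the tip, z up. Blade x 0..110, 26 high: straight face y=0, tapered face y=18 at the shoulder, 8.8 at the tip. Head x -30..0, y -8..26, 40 high. Balances 15 to 25 ahead of the shoulder. Starts flat on the bench.
- key_mid: Mid gib-head taper key, aluminium, 0.3 kg, head painted yellow. mm: origin on the underside, in the shoulder plane, on the straight face. +x to the tip, z up. Blade x 0..110, 26 high: straight face y=0, tapered face y=22 at the shoulder, 12.8 at the tip. Head x -30..0, y -8..30, 40 high. Balances 15 to 25 ahead of the shoulder. Starts flat on the bench.
- key_thick: Thick gib-head taper key, aluminium, 0.3 kg, head painted red. mm: origin on the underside, in the shoulder plane, on the straight face. +x to the tip, z up. Blade x 0..110, 26 high: straight face y=0, tapered face y=26 at the shoulder, 16.8 at the tip. Head x -30..0, y -8..34, 40 high. Balances 15 to 25 ahead of the shoulder. Starts flat on the bench.
- shoe: Green die shoe, fixed. Origin on the bench straight below mouth, same axes (mm). Plate 14 thick: bare apron x -160..0, y -60..65, main part x 0..120, y -60..275. On it stand the yellow cheek, the die (y from the gap to 86), a green wall behind it (to y 106, 36 high) and, at y 115..265, two spare steel dies, not needed.
- die_front (a point): Point on the near face (x=0) of the fitted steel die, at the plate's top, y=60 mm from mouth. The die is 90 mm long, up to 65 mm high; its side towards the gap tapers 1 in 12, like the keys. One of three dies is fitted, which one is not told: the gap is 16.75, 20.75 or 24.75 mm wide at the mouth and 7.5 mm less at its far end, for the thin, mid or thick key.
- cheek: Yellow straight cheek on the shoe's plate, 90 x 34 x 36 mm high: the right (-y) wall of the gap. Origin at mouth; its face to the gap is the plane y=0, x 0..90. The right key jams with its shoulder 15 mm short of the mouth; one a size too thick with it about 63 mm short; two sizes too thick hardly enters; a thinner one slides in loosely until its shoulder meets the near face.
- mouth (a point): Near end of the key gap: on the plate (14 mm above the bench) and the cheek's inner face. +x runs into the gap, away from the robot, +y across it to the die, z up. A key in place has its straight face along y=0 and its +x along this +x. The gap is 90 mm long, 36 deep, open on top and at both ends. A key pushed in askew binds early; 15 to 25 N seats it.
- oilcan: Blue upright oil bottle, 48 mm across, 120 high, among the keys; origin under its centre. Leave alone.
- paste: Steel can with a paper band, 68 mm across, 70 high; origin under its centre. Leave alone.
- hammer: Hammer lying on the bench, 280 mm long along its x; origin under its middle. Leave alone.
- wrench: Steel wrench lying on the bench, 200 mm long along its x; origin under its middle. Leave alone.
- brush: Brush lying on the bench, 220 mm long along its x; origin under its middle. Leave alone.
- drift: Dark square steel drift bar, 185 mm long along its x, 22 mm square, lying on the bench; origin under its middle. Leave alone.
Mind the look-alikes: they are no part of the job. What is shaped like the key_thin but purple is not meant.

How it is judged:
By the outcome, as a careful person would: the job done as asked, in the order asked, and still so for the second after the job is handed in, with the robot touching nothing.
It also fails if it takes over 72 s, if anything falls off the work surface, if the arm or the gripper's body presses on something with over 40 N, if the wrist force passes 120 N, or if a joint passes its speed limit or range.

ROBOT

A 7-joint arm with a two-finger parallel gripper is mounted at the origin on the work surface. World frame = base frame: x ahead of the robot, y to its left, z up, the work surface at z = 0. Lengths are in m, angles in rad, forces in N, time in s.
With the tool pointing down it reaches from about 0.425 to 0.925 m from the base axis. Payload 6.8 kg.
Tool frame: the origin (TCP) lies midway between the tips of the shut fingers; the grasp point (between the pads) lies 19 mm behind it; z points along the fingers, y is the direction in which the jaws open and shut (so a half turn about z gives the same grasp; the last joint's range is limited). The gripper opens to 85 mm and grips with 20 to 120 N. Pads are 22 mm wide; open, the fingers measure 114 mm over their backs; the gripper's body (76 mm by 85 mm) begins 54 mm behind the grasp point. The pads swing forward as they close: fully open they stand 13 mm farther back than shut.
Start: joints at [-1.283, 0.477, 0.022, 1.555, -0.011, 1.109, -0.083], TCP at [0.26, 0.623, 0.231] pointing down, gripper open.
Joint ranges: [-2.96, 2.96], [-0.34, 2.1], [-1.41, 1.46], [0.24, 2.44], [-1.37, 4.51], [0.17, 1.92], [-2.96, 2.96]. Speed limits (rad/s): [2.39, 2.39, 3.14, 3.14, 3.14, 3.14, 3.14].

INTERFACE

Orientations are given as a unit quaternion [w, x, y, z].
In Python, from station import bot gives the robot as it stands. The module is installed in compiled form; this text tells all that it offers.
- The arm moves only by the tool play_rows, never from a script. Its argument "motion" is a list of rows, each a list of 2 entries, a list of its own where there are three numbers: the shift along the tool's x, y, z as a fraction of full scale, then the turn, a rotation vector about the tool's x, y, z as a fraction of full scale. In form: [[[tx, ty, tz], [rx, ry, rz]], ...]. A call has 1 to 8 rows; each row is the pose to reach, as a shift and turn from the pose measured when the call began, along the tool's axes at that moment, turning the shorter way round; what a row does not reach only later rows make up. Full scale, the value 1, is 400 mm for a shift and 360 degrees for a turn. A row lasts 1/10 s, in which the tool goes at most 50 mm and 8.59 degrees, less where a joint would pass 70% of its speed; a pose out of reach is approached as far as the arm can. A call with a number of a shift or a turn outside -1 to 1 is refused whole. A call with a gripper value outside its range is refused whole. "fingers" is the finger opening in mm, from 0 to 85.4, set as the call begins (left out, the last holds). The fingers move at their own pace and stop on an object; "grip_force" is the grip in N (left out, the last holds). Time passes only in rows, so rows that repeat a pose let the fingers close. It gives the time, the measured TCP pose, the force and the opening at its end, in the units of the state.
- bot.get_obs(): the state, without advancing time (a new reading comes with each control period).
- bot.read_camera(name): name is "scene" or "top"; returns a dict with "pixels" (480x640x3 uint8, red, green, blue), "range_z" (480x640 float32, m along the optical axis (not along the pixel's ray), 0 where there is no reading), "fovy" (degrees; the focal length in pixels is half the picture's height over the tangent of half this angle, whatever the lens; pixels are square), "cx", "cy" (the principal point, pixels), "k1" (the pictures are not rectified: a ray, as slopes to the right and down, at radius r is drawn at 1 + k1 r^2 times it, then the intrinsics apply), "pose" (4x4, takes a point from camera to world coordinates). Camera axes: x right, y down, z forward; pixel columns grow to the right and rows downward; lengths in m; the calibration is good to about 2 mm. A picture is of the moment at which its call begins.
- bot.hand_in(): hands the job in, once; it reports no verdict.
The state is a dict: "t": time; "q": joint angles; "joint_vel": joint speeds; "joint_torque": joint torques, N m; "eef_pos": TCP position; "tool_rot": TCP orientation; "contact_force": force on the tool from outside, world axes, zero at the start; "torque": the same for the moment, N m; "gripper_width": opening from 0.0 (shut) to 1.0 (fully open).
Only numpy, scipy, OpenCV 4.12 (cv2) and the standard library are available. Lean on these libraries where they do the work, as an engineer would, in place of code of your own. Each camera call takes 0.05 s, during which the arm holds its last target.

## Working session

There is one attempt and no reset: what is moved stays moved. The work goes in short steps, Python scripts to look and compute and a tool call to move; the robot and the scene stay as the last step left them, time stands still between calls to the robot, and variables do not carry over. Pictures are saved under pics/ and viewed, and the job is handed in when it is done.

Besides the shell and the picture viewer there is one more tool, called after ">>>" in YAML: its name, and indented under it one key for each argument. play_rows: Moves the arm, as the interface text tells. Shift numbers are shares of 400 mm and turn numbers shares of 360 degrees, none past 1 either way. Its arguments: {"type":"object","properties":{"motion":{"type":"array"},"fingers":{"type":"number"},"grip_force":{"type":"number"}},"required":["motion"]}

```bash
mkdir -p pics
cat > h.py <<'E'
import numpy as np, cv2
from station import bot
def shot(name,fn):
    d=bot.read_camera(name); cv2.imwrite(f'pics/{fn}.png',d['pixels'][:,:,::-1]); np.savez(f'{fn}.npz',**d); return d
def K(d):
    f=240/np.tan(np.radians(float(d['fovy']))/2); return np.array([[f,0,float(d['cx'])],[0,f,float(d['cy'])],[0,0,1.]])
def rays(d,uv):
    uv=np.asarray(uv,float).reshape(-1,1,2)
    n=cv2.undistortPoints(uv,K(d),np.array([float(d['k1']),0,0,0,0])).reshape(-1,2)
    return np.c_[n,np.ones(len(n))]
def onplane(d,uv,z):
    P=d['pose'];r=rays(d,uv)@P[:3,:3].T;o=P[:3,3]
    return o+r*((z-o[2])/r[:,2])[:,None]
def cloud(d):
    v,u=np.mgrid[0:480,0:640]
    r=rays(d,np.c_[u.ravel(),v.ravel()])*d['range_z'].ravel()[:,None]
    return (r@d['pose'][:3,:3].T+d['pose'][:3,3]).reshape(480,640,3)
E
python3 - <<'E'
from h import *
for n in('scene','top'):
    d=shot(n,n+'0'); print(n,d['fovy'],d['cx'],d['cy'],d['k1']);print(d['pose'].round(3))
o=bot.get_obs();print(o)
E
```

```text
scene 42.18199165718279 316.9609650547847 228.8539456062089 -0.16544021867389003
[[ 0.598  0.519 -0.611  1.362]
 [ 0.801 -0.383  0.459 -0.652]
 [ 0.004 -0.764 -0.645  0.927]
 [ 0.     0.     0.     1.   ]]
top 54.82634664728874 315.04899971904945 239.42139751952152 0.0006969665408772604
[[ 0.009 -0.985  0.174  0.349]
 [-1.    -0.013 -0.022 -0.005]
 [ 0.024 -0.174 -0.984  1.204]
 [ 0.     0.     0.     1.   ]]
{'t': 0.1, 'q': array([-1.28310469,  0.47773105,  0.02236141,  1.55629246, -0.01149978,
        1.10931888, -0.0830909 ]), 'joint_vel': array([ 0.00040234, -0.0008254 , -0.0007454 , -0.0034092 ,  0.0012396 ,
        0.00047733,  0.00078479]), 'joint_torque': array([ 3.73110117e-03, -5.97763932e+01,  1.61345467e+00, -2.81954277e+01,
        1.28611136e-02,  5.08533034e-03,  8.28396765e-06]), 'eef_pos': array([0.26006111, 0.62233898, 0.23043957]), 'tool_rot': array([-9.69114794e-05,  1.96600130e-01,  9.80483417e-01, -8.04835329e-04]), 'contact_force': array([-0.87914601, -0.21254684, -0.89632918]), 'torque': array([-0.02034252, -0.00291651,  0.02170717]), 'gripper_width': 0.9941714083404043}
```

View pics/scene0.png

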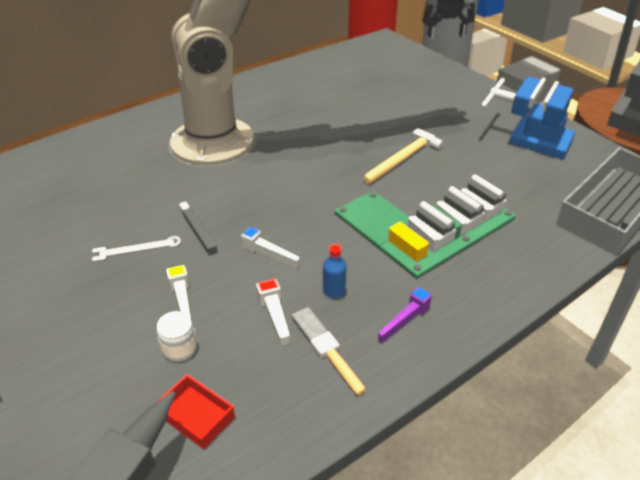

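View pics/top0.png

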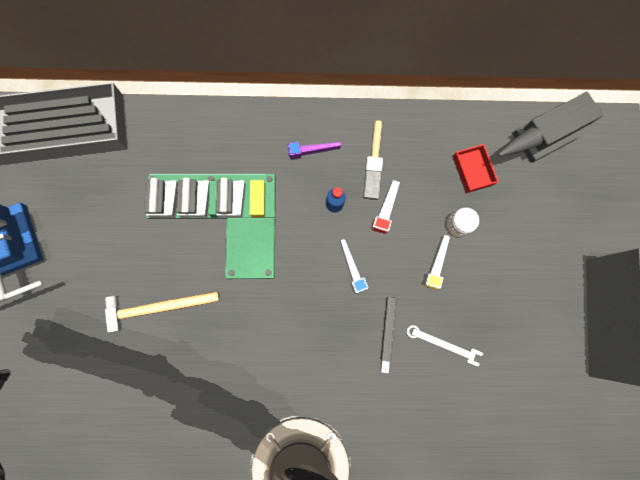

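The two pictures agree. In the top view the shoe is at about (147–275, 175–278), with the yellow cheek at (257,197) and the die left of it. The key heads are blue (360,286), red (382,224) and yellow (434,281). The purple decoy is at (310,149) and the bottle at (336,199). Next I zoom in and measure.

Run:
```python
from h import *
t=dict(np.load('top0.npz'));s=dict(np.load('scene0.npz'))
a=cv2.resize(t['pixels'][165:285,140:290],(750,600),interpolation=cv2.INTER_CUBIC)
cv2.imwrite('pics/topz.png',a[:,:,::-1])
a=cv2.resize(s['pixels'][165:280,325:525],(800,460),interpolation=cv2.INTER_CUBIC)
cv2.imwrite('pics/scz.png',a[:,:,::-1])
for n,d in(('top',t),('scene',s)):
    C=cloud(d); hsv=cv2.cvtColor(d['pixels'],cv2.COLOR_RGB2HSV)
    hh,ss,vv=[hsv[:,:,i].astype(int) for i in range(3)]
    print(n,'bench z med',np.median(C[300:340,250:290,2]) if n=='top' else np.median(C[330:400,60:120,2]))
    M={'blue':(abs(hh-107)<12)&(ss>150)&(vv>90),'red':((hh<6)|(hh>174))&(ss>170)&(vv>90),'yellow':(abs(hh-28)<5)&(ss>190)&(vv>120),'green':(abs(hh-70)<15)&(ss>100)&(vv>40)}
    for k,m in M.items():
        nn,lab,st,ce=cv2.connectedComponentsWithStats(m.astype(np.uint8))
        for i in range(1,nn):
            if st[i,4]<40: continue
            P=C[lab==i];P=P[np.isfinite(P).all(1)]
            zt=np.percentile(P[:,2],90)
            print(k,st[i],ce[i].round(1),'z90 %.3f'%zt,'top med',np.median(P[P[:,2]>zt-.012],0).round(3))
```

```text
top bench z med 0.0004225929824125396
blue [290 143   9  10  64] [294.2 147.6] z90 0.044 top med [0.801 0.026 0.042]
blue [327 191  18  16 147] [334.8 199.8] z90 0.091 top med [ 0.648 -0.079  0.086]
blue [  0 203  38  69 781] [ 21.8 238.2] z90 0.032 top med [0.548 0.712 0.029]
blue [  0 239  11  21 173] [  4.1 249.4] z90 0.157 top med [0.502 0.675 0.154]
red [ 455  145   43   47 1129] [475. 168.] z90 0.035 top med [ 0.754 -0.444  0.033]
scene bench z med -0.0007727619956138243
blue [477   0  27  16 342] [489.5   6.5] z90 -0.129 top med [-0.534  1.829 -0.131]
blue [ 511   78   63   79 2839] [542.9 121.4] z90 0.154 top med [0.558 0.735 0.154]
blue [245 228  12   8  63] [250.5 231.6] z90 0.043 top med [ 0.443 -0.144  0.041]
blue [325 259  20  38 669] [334.1 277. ] z90 0.088 top med [ 0.673 -0.092  0.084]
blue [413 288  16  12 102] [420.8 293.3] z90 0.043 top med [0.803 0.025 0.041]
red [ 349    0   48   38 1488] [371.   15.6] z90 -0.051 top med [-0.657  1.181 -0.05 ]
red [330 245  11  12 107] [334.9 250.2] z90 0.122 top med [ 0.666 -0.085  0.119]
red [260 280  16  10 104] [267.4 284.7] z90 0.044 top med [ 0.602 -0.204  0.041]
red [ 167  375   67   73 2903] [198.3 411.4] z90 0.032 top med [ 0.787 -0.451  0.031]
yellow [390 223  38  28 472] [408.6 236.3] z90 0.052 top med [0.669 0.116 0.05 ]
yellow [170 266  13   9  87] [176.  270.2] z90 0.043 top med [ 0.455 -0.334  0.041]
green [ 336  194  179   83 3393] [405.9 230.2] z90 0.016 top med [0.596 0.137 0.014]
```

View pics/topz.png

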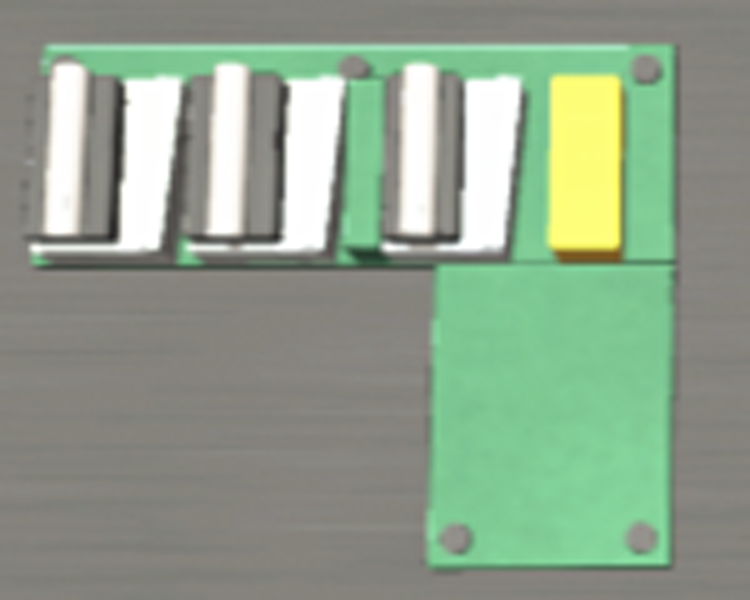

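View pics/scz.png

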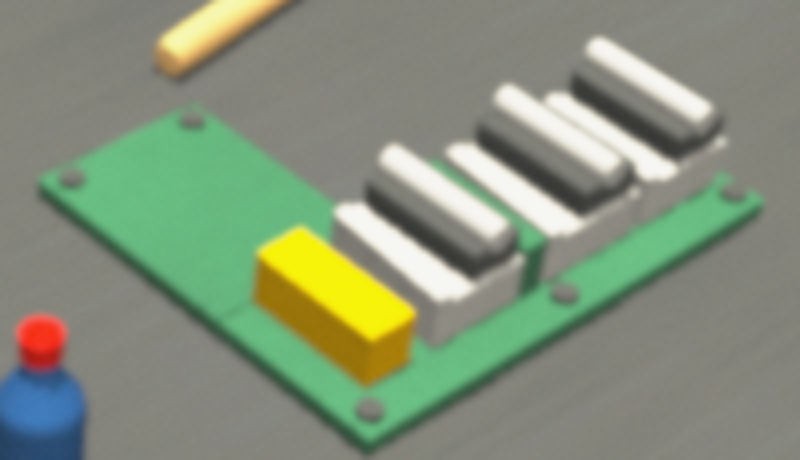

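```bash
cat > meas.py <<'E'
from h import *
def quadfit(d,mask,roi,z):
    x,y,w,h=roi; m=mask[y:y+h,x:x+w].astype(np.uint8)
    c=max(cv2.findContours(m,cv2.RETR_EXTERNAL,cv2.CHAIN_APPROX_NONE)[0],key=cv2.contourArea)
    P=onplane(d,c.reshape(-1,2)+[x,y],z)[:,:2]
    r=cv2.minAreaRect((P*1000).astype(np.float32))
    return r,P
E
python3 - <<'E'
from meas import *
for n in('top','scene'):
    d=dict(np.load(n+'0.npz')); hsv=cv2.cvtColor(d['pixels'],cv2.COLOR_RGB2HSV)
    H,S,V=[hsv[:,:,i].astype(int) for i in range(3)]
    yel=(abs(H-28)<8)&(S>110)&(V>190 if n=='top' else V>180)
    red=((H<8)|(H>172))&(S>120)&(V>150); blu=(abs(H-107)<14)&(S>110)&(V>130)
    rois={'top':{'cheek':(240,170,35,50),'mid':(420,270,25,25),'thick':(370,210,25,25),'thin':(345,272,30,25)},
      'scene':{'cheek':(385,215,50,50),'mid':(160,260,35,25),'thick':(252,275,35,25),'thin':(238,222,30,25)}}[n]
    for k,roi in rois.items():
        m={'cheek':yel,'mid':yel,'thick':red,'thin':blu}[k]
        r,P=quadfit(d,m,roi,.05 if k=='cheek' else .04)
        print(n,k,'c',np.round(r[0],1),'size',np.round(r[1],1),'ang %.1f'%r[2])
        print('   corners',cv2.boxPoints(r).round(1).tolist())
    # blades: bright pixels
    wh=(S<60)&(V>190) if n=='top' else (S<60)&(V>170)
    C=cloud(d)
    zz=(C[:,:,2]>.018)&(C[:,:,2]<.034)
    for k,roi in {'top':{'mid':(428,232,26,45),'thick':(375,178,28,40),'thin':(335,235,30,48)},'scene':{'mid':(165,268,30,55),'thick':(258,285,35,60),'thin':(245,228,60,40)}}[n].items():
        r,P=quadfit(d,wh&zz,roi,.026); b=cv2.boxPoints(r)
        l=cv2.fitLine(P.astype(np.float32),cv2.DIST_HUBER,0,.01,.01).ravel()
        print(n,k,'blade c',np.round(r[0],1),'size',np.round(r[1],1),'dir %.1f'%np.degrees(np.arctan2(l[1],l[0])))
E
```

```text
top cheek c [662.4 120.4] size [90.5 33.5] ang 1.6
   corners [[616.7000122070312, 135.89999389648438], [617.7000122070312, 102.4000015258789], [708.0999755859375, 105.0], [707.2000122070312, 138.39999389648438]]
top mid c [ 453.9 -334.5] size [25.6 18.4] ang 73.9
   corners [[441.5, -344.20001220703125], [459.20001220703125, -349.29998779296875], [466.29998779296875, -324.70001220703125], [448.6000061035156, -319.6000061035156]]
top thick c [ 600.4 -204.2] size [32.7 21.2] ang 74.4
   corners [[585.7999877929688, -217.1999969482422], [606.2000122070312, -222.8000030517578], [615.0, -191.3000030517578], [594.5999755859375, -185.6999969482422]]
top thin c [ 441.6 -144.7] size [20.8 24.1] ang 21.5
   corners [[427.5, -137.3000030517578], [436.29998779296875, -159.6999969482422], [455.70001220703125, -152.10000610351562], [446.8999938964844, -129.60000610351562]]
top mid blade c [ 521.1 -358.4] size [ 21.8 107.9] dir -19.2
top thick blade c [ 668.2 -227.7] size [ 25.6 106. ] dir -21.1
top thin blade c [ 507.3 -122. ] size [109.3  17.9] dir 20.0
scene cheek c [666.6 119.4] size [95.5 39.
[... 281 characters left out ...]
03125, -351.5], [470.70001220703125, -323.6000061035156], [445.79998779296875, -315.5]]
scene thick c [ 600.4 -203.2] size [32.9 24.3] ang 73.5
   corners [[584.0999755859375, -215.5], [607.4000244140625, -222.5], [616.7000122070312, -190.89999389648438], [593.4000244140625, -184.0]]
scene thin c [ 441.1 -142.9] size [23.1 27.5] ang 23.3
   corners [[425.1000061035156, -134.89999389648438], [436.0, -160.10000610351562], [457.20001220703125, -150.89999389648438], [446.29998779296875, -125.69999694824219]]
scene mid blade c [ 516.5 -357. ] size [ 25.3 107.4] dir -15.3
scene thick blade c [ 667.9 -229.2] size [ 29.7 118.2] dir -20.3
scene thin blade c [ 510.4 -124.5] size [115.   24.2] dir 16.5
```

Run:
```python
from meas import *
d=dict(np.load('top0.npz')); hsv=cv2.cvtColor(d['pixels'],cv2.COLOR_RGB2HSV)
H,S,V=[hsv[:,:,i].astype(int) for i in range(3)]
g=((abs(H-70)<15)&(S>70)&(V>80)).astype(np.uint8)
c=max(cv2.findContours(g,cv2.RETR_EXTERNAL,cv2.CHAIN_APPROX_NONE)[0],key=cv2.contourArea).reshape(-1,2)
P=onplane(d,c,.014)[:,:2]*1000
def line(sel,n):
    l=cv2.fitLine(P[sel].astype(np.float32),cv2.DIST_HUBER,0,.01,.01).ravel();print(n,sel.sum(),'dir %.2f'%np.degrees(np.arctan2(l[1],l[0])),l[2:].round(1));return l
print(P.min(0),P.max(0))
u,v=c.T
line((u>268)&(v>185)&(v<270),'right edge y=-60')
line((v<180)&(u>155)&(u<265),'far edge x=120')
line((v>272)&(u>235)&(u<265),'near edge x=-160')
line((u<232)&(v>225)&(v<270),'apron left y=65')
# gap by gray profile
gray=cv2.cvtColor(d['pixels'],cv2.COLOR_RGB2GRAY); 
for r in (183,190,197,204,210): print(r,[tuple(map(int,p)) for p in d['pixels'][r,239:254]])
# die ledge height
C=cloud(d); print('z die ledge',np.round(C[197,228:262,2],3))
```

```text
[456.467031   74.9989555] [736.05778639 410.6566339 ]
right edge y=-60 84 dir 0.52 [591.9  77.1]
far edge x=120 185 dir -89.16 [730.3 241. ]
near edge x=-160 29 dir -89.37 [457.1 135.5]
apron left y=65 44 dir 0.61 [533.9 197.8]
183 [(254, 254, 254), (254, 254, 254), (254, 255, 254), (255, 255, 255), (246, 249, 248), (138, 150, 139), (105, 158, 119), (118, 191, 139), (123, 198, 145), (121, 198, 146), (134, 202, 146), (236, 242, 134), (255, 254, 119), (254, 253, 118), (253, 253, 118)]
190 [(254, 254, 254), (254, 254, 254), (255, 255, 255), (247, 250, 249), (139, 140, 137), (92, 109, 92), (110, 166, 125), (123, 199, 145), (122, 199, 146), (120, 197, 147), (134, 204, 147), (236, 244, 135), (255, 255, 120), (254, 254, 120), (253, 254, 120)]
197 [(254, 254, 254), (255, 255, 255), (255, 255, 255), (208, 213, 211), (103, 110, 102), (104, 154, 118), (120, 195, 143), (123, 197, 146), (122, 196, 145), (122, 197, 145), (156, 216, 140), (242, 248, 127), (255, 254, 120), (254, 254, 120), (253, 254, 120)]
204 [(254, 255, 255), (255, 255, 255), (217, 222, 222), (100, 101, 98), (98, 139, 107), (118, 190, 140), (124, 200, 147), (124, 199, 147), (122, 197, 146), (120, 196, 144), (154, 217, 138), (242, 250, 129), (255, 255, 123), (254, 254, 123), (254, 254, 123)]
210 [(255, 255, 255), (247, 250, 251), (136, 137, 137), (92, 113, 95), (110, 169, 127), (123, 200, 147), (125, 201, 148), (125, 201, 148), (122, 200, 148), (127, 202, 148), (182, 228, 138), (249, 252, 124), (255, 254, 121), (254, 254, 121), (254, 254, 122)]
z die ledge [0.067 0.063 0.065 0.066 0.065 0.046 0.044 0.042 0.046 0.045 0.05  0.051
 0.047 0.049 0.051 0.038 0.021 0.018 0.012 0.013 0.015 0.016 0.014 0.051
 0.053 0.056 0.05  0.047 0.051 0.051 0.045 0.048 0.052 0.057]
```

```bash
cat >> h.py <<'E'
from scipy.spatial.transform import Rotation as R
def go(*targets):
    """targets: (x,y,z mm, toolY yaw deg); prints shift/turn fractions from current pose"""
    o=bot.get_obs(); q=o['tool_rot']; R0=R.from_quat(np.r_[q[1:],q[0]])
    print('t %.2f'%o['t'],'pos',(o['eef_pos']*1000).round(1),'F',o['contact_force'].round(1),'w %.1f'%(o['gripper_width']*85.4))
    Y=R0.as_matrix()[:,1]; print('toolY yaw %.2f'%np.degrees(np.arctan2(Y[1],Y[0])), 'tilt z',R0.as_matrix()[:,2].round(3))
    for x,y,z,a in targets:
        a=np.radians(a); ty=np.array([np.cos(a),np.sin(a),0]); tz=np.array([0,0,-1.]); tx=np.cross(ty,tz)
        R1=R.from_matrix(np.c_[tx,ty,tz])
        sh=R0.inv().apply(np.array([x,y,z])/1000-o['eef_pos'])/.4
        rv=(R0.inv()*R1).as_rotvec()/(2*np.pi)
        print('->',sh.round(4).tolist(),rv.round(5).tolist(),'dist mm %.0f'%(np.linalg.norm(sh)*400))
E
python3 - <<'E'
from h import *
go((457,-335,200,73),(457,-335,60,73),(457,-335,9,73),(400,150,230,73))
E
```

```text
t 0.10 pos [260.1 622.3 230.4] F [-0.9 -0.2 -0.9] w 84.9
toolY yaw 67.32 tilt z [-0.001 -0.002 -1.   ]
-> [-1.377, -2.0184, 0.0795] [-0.00026, 1e-05, -0.01577] dist mm 978
-> [-1.3769, -2.0178, 0.4295] [-0.00026, 1e-05, -0.01577] dist mm 992
-> [-1.3769, -2.0176, 0.557] [-0.00026, 1e-05, -0.01577] dist mm 1002
-> [-0.7781, -0.9547, 0.0027] [-0.00026, 1e-05, -0.01577] dist mm 493
```

>>> play_rows:
  motion:
    - [[-0.5,-0.4,0],[0,0,-0.016]]
    - [[-0.95,-0.85,0],[0,0,-0.016]]
    - [[-0.95,-0.85,0],[0,0,-0.016]]
    - [[-0.95,-0.85,0],[0,0,-0.016]]
    - [[-0.95,-0.85,0],[0,0,-0.016]]
    - [[-0.95,-0.85,0],[0,0,-0.016]]
    - [[-0.95,-0.85,0],[0,0,-0.016]]
    - [[-0.95,-0.85,0],[0,0,-0.016]]

```text
t: 0.9
eef_pos: [0.433, 0.2599, 0.231]
tool_rot: [-0.0, 0.147, 0.989, -0.001]
contact_force: [1.3, 0.2, 0.3]
gripper_width: 1.0
```

```bash
python3 -c "
from h import *
go((457,-335,200,73),(480,-100,200,73))"
```

```text
t 0.90 pos [433.  259.9 231. ] F [1.3 0.2 0.3] w 85.4
toolY yaw 73.09 tilt z [-0.001 -0.002 -1.   ]
-> [-0.4899, -1.4055, 0.0797] [-0.00028, -3e-05, 0.00025] dist mm 596
-> [-0.3741, -0.8266, 0.0788] [-0.00028, -3e-05, 0.00025] dist mm 364
```

>>> play_rows:
  motion:
    - [[-0.374,-0.827,0.06],[0,0,0]]
    - [[-0.374,-0.827,0.06],[0,0,0]]
    - [[-0.374,-0.827,0.06],[0,0,0]]
    - [[-0.374,-0.827,0.06],[0,0,0]]
    - [[-0.374,-0.827,0.06],[0,0,0]]
    - [[-0.374,-0.827,0.06],[0,0,0]]
    - [[-0.374,-0.827,0.06],[0,0,0]]
    - [[-0.39,-0.9,0.06],[0,0,0]]

```text
t: 1.7
eef_pos: [0.4776, -0.1322, 0.2073]
tool_rot: [-0.0, 0.147, 0.989, -0.001]
contact_force: [1.1, 0.4, 0.3]
gripper_width: 1.003
```

```bash
python3 -c "
from h import *
go((457,-335,150,73),(457,-335,60,73))"
```

```text
t 1.70 pos [ 477.6 -132.2  207.3] F [1.1 0.4 0.3] w 85.7
toolY yaw 73.07 tilt z [-0.001 -0.002 -1.   ]
-> [-0.0984, -0.4997, 0.1443] [-0.00032, -1e-05, 0.0002] dist mm 212
-> [-0.0985, -0.4992, 0.3693] [-0.00032, -1e-05, 0.0002] dist mm 251
```

>>> play_rows:
  motion:
    - [[-0.1,-0.5,0.144],[0,0,0]]
    - [[-0.1,-0.5,0.144],[0,0,0]]
    - [[-0.1,-0.5,0.144],[0,0,0]]
    - [[-0.1,-0.5,0.144],[0,0,0]]
    - [[-0.099,-0.499,0.22],[0,0,0]]
    - [[-0.099,-0.499,0.3],[0,0,0]]
    - [[-0.099,-0.499,0.3],[0,0,0]]

```text
t: 2.4
eef_pos: [0.4541, -0.3335, 0.0838]
tool_rot: [-0.004, 0.148, 0.989, 0.0]
contact_force: [-1.3, -0.1, 0.6]
gripper_width: 0.998
```

```bash
python3 -c "
from h import *
go((457,-335,9,73))
shot('top','top1');shot('scene','scene1')
a=cv2.imread('pics/top1.png')[210:330,380:500];b=cv2.imread('pics/scene1.png')[180:360,100:280]
cv2.imwrite('pics/c1.png',np.hstack([cv2.resize(a,(400,400),interpolation=2),cv2.resize(b,(400,400),interpolation=2)]))"
```

```text
t 2.40 pos [ 454.1 -333.5   83.8] F [-1.3 -0.1  0.6] w 85.2
toolY yaw 73.01 tilt z [-0.008  0.002 -1.   ]
-> [-0.0095, -0.0013, 0.1869] [-9e-05, -0.00132, 2e-05] dist mm 75
```

View pics/c1.png

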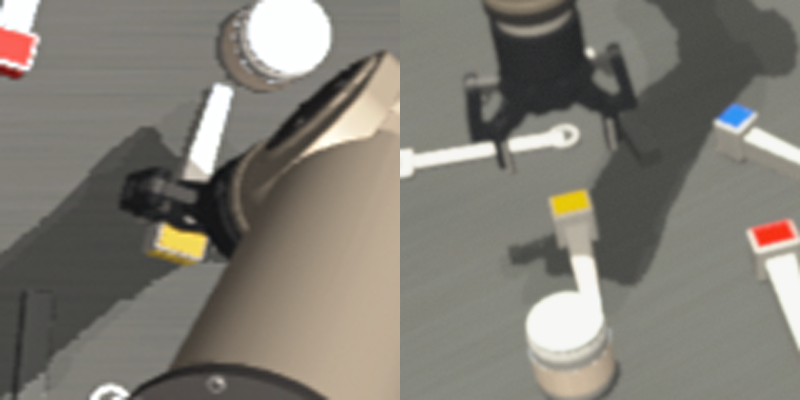

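The fingers straddle the yellow-headed key and nothing is in the way. I go down and grip.

>>> play_rows:
  motion:
    - [[-0.009,-0.001,0.1],[0,-0.0013,0]]
    - [[-0.0095,-0.001,0.187],[0,-0.0013,0]]
    - [[-0.0095,-0.001,0.187],[0,-0.0013,0]]

```text
t: 2.8
eef_pos: [0.4595, -0.3341, 0.0113]
tool_rot: [0.001, 0.146, 0.989, -0.0]
contact_force: [-0.6, 0.1, 0.5]
gripper_width: 0.999
```

```bash
python3 -c "
from h import *
go((457,-335,9,73))
d=shot('scene','scene2')
P=np.linalg.inv(d['pose'])@np.array([.457,-.335,.022,1]);uv=cv2.projectPoints(P[None,:3],np.zeros(3),np.zeros(3),K(d),np.array([float(d['k1']),0,0,0,0]))[0];print(uv)
b=cv2.imread('pics/scene2.png')[200:350,100:250]
cv2.imwrite('pics/c2.png',cv2.resize(b,(600,600),interpolation=2))"
```

```text
t 2.80 pos [ 459.5 -334.1   11.3] F [-0.6  0.1  0.5] w 85.3
toolY yaw 73.19 tilt z [ 0.002 -0.001 -1.   ]
-> [0.0054, -0.004, 0.0057] [-2e-05, 0.00039, 0.00052] dist mm 4
[[[177.22845543 277.43978607]]]
```

View pics/c2.png

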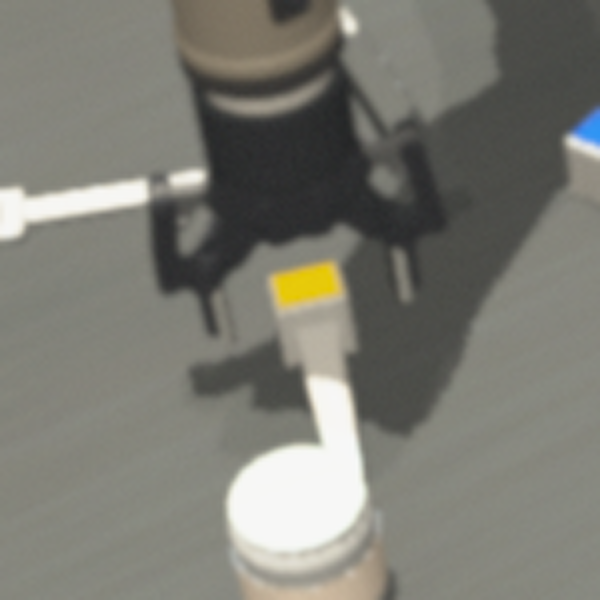

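The fingertip midpoint falls at pixel (177,279), where the calibration predicts (177,277). The fingers straddle the head correctly, so I close.

>>> play_rows:
  motion:
    - [[0.005,-0.004,0.003],[0,0,0]]
    - [[0.005,-0.004,0.003],[0,0,0]]
    - [[0.005,-0.004,0.003],[0,0,0]]
    - [[0.005,-0.004,0.003],[0,0,0]]
    - [[0.005,-0.004,0.003],[0,0,0]]
    - [[0.005,-0.004,0.003],[0,0,0]]
  fingers: 0
  grip_force: 80

```text
t: 3.45
eef_pos: [0.4592, -0.3367, 0.0139]
tool_rot: [0.004, 0.146, 0.989, -0.001]
contact_force: [-0.6, 2.2, 10.0]
gripper_width: 0.425
```

```bash
python3 -c "
from h import *
go((457,-335,200,73))"
```

```text
t 3.45 pos [ 459.2 -336.7   13.9] F [-0.6  2.2 10. ] w 36.3
toolY yaw 73.15 tilt z [ 0.007 -0.003 -1.   ]
-> [0.0028, 0.0021, -0.4653] [-0.00016, 0.00123, 0.00042] dist mm 186
```

>>> play_rows:
  motion:
    - [[0.003,0.002,-0.05],[0,0,0]]
    - [[0.003,0.002,-0.15],[0,0,0]]
    - [[0.003,0.002,-0.25],[0,0,0]]
    - [[0.003,0.002,-0.36],[0,0,0]]
    - [[0.003,0.002,-0.4653],[0,0.001,0]]
    - [[0.003,0.002,-0.4653],[0,0.001,0]]

```text
t: 4.05
eef_pos: [0.4595, -0.3373, 0.2061]
tool_rot: [0.006, 0.147, 0.989, -0.002]
contact_force: [1.0, -1.4, -3.0]
gripper_width: 0.429
```

```bash
python3 -c "
from h import *
go((420,-60,215,85),(500,136,200,90.6))"
```

```text
t 4.05 pos [ 459.5 -337.3  206.1] F [ 1.  -1.4 -3. ] w 36.6
toolY yaw 73.12 tilt z [ 0.01  -0.006 -1.   ]
-> [0.2954, 0.6346, -0.0273] [-0.00061, 0.0018, -0.03299] dist mm 280
-> [0.2467, 1.1616, 0.0093] [-0.0007, 0.00177, -0.04854] dist mm 475
```

>>> play_rows:
  motion:
    - [[0.28,0.65,-0.02],[0,0.0015,-0.033]]
    - [[0.28,0.65,-0.02],[0,0.0015,-0.033]]
    - [[0.28,0.65,-0.02],[0,0.0015,-0.033]]
    - [[0.28,0.65,-0.02],[0,0.0015,-0.033]]
    - [[0.28,0.65,-0.02],[0,0.0015,-0.033]]
    - [[0.28,0.65,-0.02],[0,0.0015,-0.045]]
    - [[0.265,0.75,-0.02],[0,0.0015,-0.0485]]
    - [[0.265,0.85,-0.02],[0,0.0015,-0.0485]]

```text
t: 4.85
eef_pos: [0.4562, 0.0201, 0.2117]
tool_rot: [0.0, -0.005, 1.0, -0.002]
contact_force: [1.0, -1.0, -3.1]
gripper_width: 0.429
```

```bash
python3 -c "
from h import *
go((475,140,200,90.6),(475,140,100,90.6))"
```

```text
t 4.85 pos [456.2  20.1 211.7] F [ 1.  -1.  -3.1] w 36.7
toolY yaw 90.59 tilt z [ 0.001 -0.004 -1.   ]
-> [-0.05, 0.2993, 0.0281] [-0.00068, 0.00015, -2e-05] dist mm 122
-> [-0.0497, 0.3004, 0.278] [-0.00068, 0.00015, -2e-05] dist mm 165
```

>>> play_rows:
  motion:
    - [[-0.05,0.315,0.05],[-0.0007,0,0]]
    - [[-0.05,0.315,0.1],[-0.0007,0,0]]
    - [[-0.05,0.315,0.15],[-0.0007,0,0]]
    - [[-0.05,0.315,0.22],[-0.0007,0,0]]
    - [[-0.05,0.315,0.28],[-0.0007,0,0]]
    - [[-0.05,0.315,0.28],[-0.0007,0,0]]

```text
t: 5.45
eef_pos: [0.4716, 0.1447, 0.0958]
tool_rot: [-0.003, -0.006, 1.0, -0.002]
contact_force: [-0.9, -1.1, -3.5]
gripper_width: 0.426
```

```bash
python3 -c "
from h import *
go((475,146,50,90.6))
shot('top','top3');shot('scene','scene3')
a=cv2.imread('pics/top3.png')[170:290,200:320];b=cv2.imread('pics/scene3.png')[130:280,290:440]
cv2.imwrite('pics/c3.png',np.hstack([cv2.resize(a,(400,400),interpolation=2),cv2.resize(b,(400,400),interpolation=2)]))"
```

```text
t 5.45 pos [471.6 144.7  95.8] F [-0.9 -1.1 -3.5] w 36.4
toolY yaw 90.63 tilt z [-0.007 -0.003 -1.   ]
-> [-0.0092, 0.0034, 0.1144] [-0.00053, -0.00105, 9e-05] dist mm 46
```

View pics/c3.png

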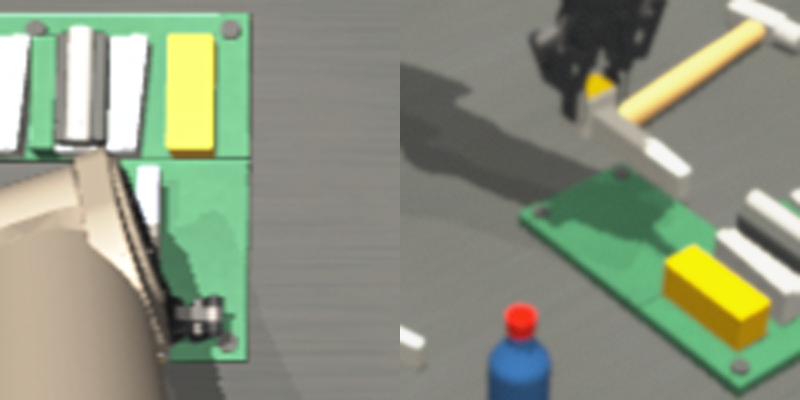

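>>> play_rows:
  motion:
    - [[-0.009,0.003,0.05],[-0.0005,-0.001,0]]
    - [[-0.009,0.003,0.11],[-0.0005,-0.001,0]]
    - [[-0.009,0.003,0.158],[-0.0005,-0.001,0]]
    - [[-0.009,0.003,0.158],[-0.0005,-0.001,0]]
    - [[-0.009,0.003,0.158],[-0.0005,-0.001,0]]

```text
t: 6.05
eef_pos: [0.479, 0.1466, 0.0372]
tool_rot: [0.004, -0.005, 1.0, 0.002]
contact_force: [1.0, 0.1, -2.8]
gripper_width: 0.427
```

```bash
python3 -c "
from h import *
go((475,146,30,90.6))
d=shot('top','top4');e=shot('scene','scene4')
a=cv2.imread('pics/top4.png')[170:290,200:320];b=cv2.imread('pics/scene4.png')[160:280,320:440]
cv2.imwrite('pics/c4.png',np.hstack([cv2.resize(a,(400,400),interpolation=2),cv2.resize(b,(400,400),interpolation=2)]))
hsv=cv2.cvtColor(d['pixels'],cv2.COLOR_RGB2HSV)
w=((hsv[:,:,1]<60)&(hsv[:,:,2]>180)).astype(np.uint8)
print(w[214:256,236:256])
"
```

```text
t 6.05 pos [479.  146.6  37.2] F [ 1.   0.1 -2.8] w 36.5
toolY yaw 90.53 tilt z [ 0.007  0.003 -1.   ]
-> [0.0101, -0.0014, 0.0178] [0.00049, 0.00115, -0.0002] dist mm 8
[[1 1 1 1 0 0 0 0 0 0 0 0 0 0 0 0 0 0 0 0]
 [0 0 0 0 0 0 0 0 0 0 0 0 0 0 0 0 0 0 0 0]
 [0 0 0 0 0 0 0 0 0 0 0 0 0 0 0 0 0 0 0 0]
 [0 0 0 0 0 0 0 0 0 0 0 0 0 0 0 0 0 0 0 0]
 [0 0 0 0 0 0 0 0 0 0 0 0 0 0 0 0 0 0 0 0]
 [0 0 0 0 0 0 0 0 0 0 0 0 0 0 0 0 0 0 0 0]
 [0 0 0 0 0 0 0 0 0 0 0 0 0 0 0 0 0 0 0 0]
 [0 0 0 0 0 0 0 0 0 1 1 1 1 0 0 0 0 0 0 0]
 [0 0 0 0 0 0 0 0 1 1 1 1 1 1 0 0 0 0 0 0]
 [0 0 0 0 0 0 0 0 1 1 1 1 1 1 0 0 0 0 0 0]
 [0 0 0 0 0 0 0 0 1 1 1 1 1 1 0 0 0 0 0 0]
 [0 0 0 0 0 0 0 1 1 1 1 1 1 1 0 0 0 0 0 0]
 [0 0 0 0 0 0 0 1 1 1 1 1 1 1 0 0 0 0 0 0]
 [0 0 0 0 0 0 0 1 1 1 1 1 1 1 0 0 0 0 0 0]
 [0 0 0 0 0 0 0 0 1 1 1 1 1 1 0 0 0 0 0 0]
 [0 0 0 0 0 0 0 0 1 1 1 1 1 1 0 0 0 0 0 0]
 [0 0 0 0 0 0 0 0 1 1 1 1 1 1 0 0 0 0 0 0]
 [1 1 0 0 0 1 0 0 0 1 1 1 1 1 0 0 0 0 0 0]
 [1 1 1 0 0 1 0 0 0 1 1 1 1 1 0 0 0 0 0 0]
 [1 1 1 0 0 0 0 0 0 0 1 1 1 1 0 0 0 0 0 0]
 [1 1 1 0 0 0 0 0 0 0 1 1 1 1 0 0 0 0 0 0]
 [1 1 1 1 0 0 1 0 0 0 1 1 1
[... 176 characters left out ...]
 0 0 0 0 0]
 [1 1 1 1 1 0 0 0 0 0 0 0 0 0 0 0 0 0 0 0]
 [1 1 1 1 1 0 0 0 1 0 0 0 0 0 0 0 0 0 0 0]
 [1 1 1 1 1 1 0 0 1 0 0 0 0 0 0 0 0 0 0 0]
 [1 1 1 1 1 1 0 0 0 0 0 0 0 0 0 0 0 0 0 0]
 [1 1 1 1 1 1 0 0 0 0 0 0 0 0 0 0 0 0 0 0]
 [1 1 1 1 1 1 1 0 0 1 0 0 0 0 0 0 0 0 0 0]
 [1 1 1 1 1 1 1 0 0 1 0 0 0 0 0 0 0 0 0 0]
 [0 1 1 1 1 1 1 0 0 0 0 0 0 0 0 0 0 0 0 0]
 [0 0 1 1 1 1 1 0 0 0 1 0 0 0 0 0 0 0 0 0]
 [0 0 0 1 1 1 1 1 0 0 1 0 0 0 0 0 0 0 0 0]
 [0 0 0 0 1 1 1 1 0 0 0 0 0 0 0 0 0 0 0 0]
 [0 0 0 0 0 1 1 1 1 0 0 0 0 0 0 0 0 0 0 0]
 [0 0 0 0 0 0 1 1 1 0 0 0 0 0 0 0 0 0 0 0]
 [0 0 0 0 0 0 0 1 1 0 0 0 0 0 0 0 0 0 0 0]
 [0 0 0 0 0 0 0 1 1 0 0 0 0 0 0 0 0 0 0 0]
 [0 0 0 0 0 0 0 0 1 0 0 0 0 0 0 0 0 0 0 0]]
```

View pics/c4.png

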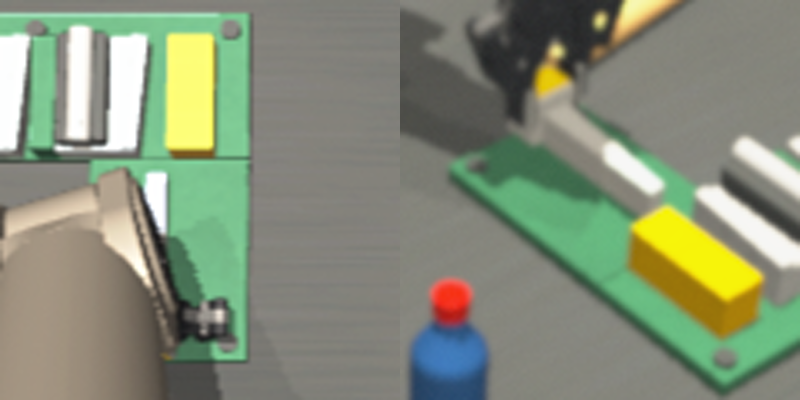

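```bash
python3 -c "
from h import *
d=dict(np.load('top4.npz'))
print('tip',onplane(d,[(247,220.5),(249.6,224),(249.6,238)],.048))
go((479,150,30,90.6),(545,150.5,30,90.6))
"
```

```text
tip [[0.6005301  0.14276341 0.048     ]
 [0.59151646 0.13585749 0.048     ]
 [0.55533405 0.1346511  0.048     ]]
t 6.15 pos [479.4 146.9  37.5] F [ 1.3 -0.5 -3.9] w 36.7
toolY yaw 90.55 tilt z [ 0.008  0.004 -1.   ]
-> [0.001, 0.0077, 0.0188] [0.00058, 0.00134, -0.00015] dist mm 8
-> [-0.164, 0.0074, 0.0202] [0.00058, 0.00134, -0.00015] dist mm 66
```

>>> play_rows:
  motion:
    - [[0,0.0065,0.019],[0.0005,0.001,0]]
    - [[-0.01,0.0065,0.019],[0.0005,0.001,0]]
    - [[-0.04,0.0065,0.019],[0.0005,0.001,0]]
    - [[-0.07,0.0065,0.019],[0.0005,0.001,0]]
    - [[-0.1,0.0065,0.019],[0.0005,0.001,0]]
    - [[-0.13,0.007,0.019],[0.0005,0.001,0]]
    - [[-0.16,0.007,0.019],[0.0005,0.001,0]]
    - [[-0.16,0.007,0.019],[0.0005,0.001,0]]

```text
t: 6.95
eef_pos: [0.5459, 0.1502, 0.0307]
tool_rot: [0.002, -0.004, 1.0, 0.0]
contact_force: [-0.3, -0.7, -3.2]
gripper_width: 0.432
```

```bash
python3 -c "
from h import *
go((545,148,28,90.6))
d=shot('top','top5');e=shot('scene','scene5')
a=cv2.imread('pics/top5.png')[170:290,200:320];b=cv2.imread('pics/scene5.png')[160:280,320:440]
cv2.imwrite('pics/c5.png',np.hstack([cv2.resize(a,(400,400),interpolation=2),cv2.resize(b,(400,400),interpolation=2)]))
"
```

```text
t 6.95 pos [545.9 150.2  30.7] F [-0.3 -0.7 -3.2] w 36.9
toolY yaw 90.49 tilt z [ 0.005  0.001 -1.   ]
-> [0.0023, -0.0056, 0.0067] [0.00013, 0.00072, -0.00031] dist mm 4
```

View pics/c5.png

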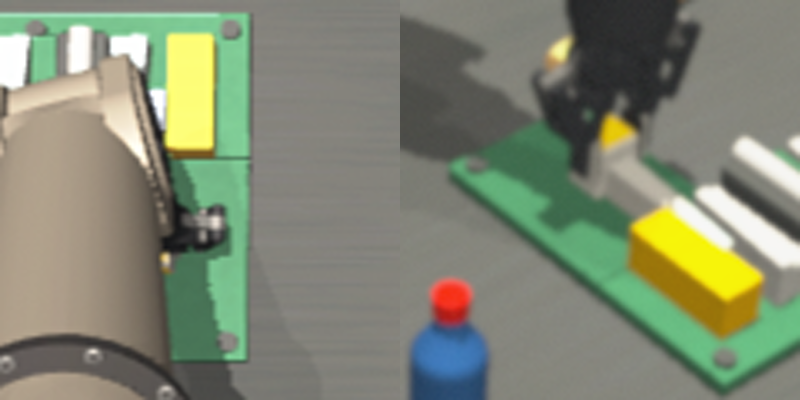

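The key is in the gap by about 50 mm and is free. I lower it onto the plate and ease it towards the cheek, watching the force.

>>> play_rows:
  motion:
    - [[0,-0.003,0.004],[0,0.0007,0]]
    - [[0,-0.006,0.007],[0,0.0007,0]]
    - [[0,-0.006,0.007],[0,0.0007,0]]
    - [[0,-0.006,0.007],[0,0.0007,0]]

```text
t: 7.45
eef_pos: [0.5431, 0.1486, 0.028]
tool_rot: [-0.001, -0.005, 1.0, 0.001]
contact_force: [-3.3, 2.5, 4.1]
gripper_width: 0.431
```

```bash
python3 -c "
from h import *
go((570,148,28,90.6))
"
```

```text
t 7.45 pos [543.1 148.6  28. ] F [-3.3  2.5  4.1] w 36.8
toolY yaw 90.59 tilt z [-0.003  0.001 -1.   ]
-> [-0.0672, -0.0021, -0.0003] [0.0002, -0.0004, -3e-05] dist mm 27
```

>>> play_rows:
  motion:
    - [[-0.015,0,0],[0,0,0]]
    - [[-0.03,0,0],[0,0,0]]
    - [[-0.045,0,0],[0,0,0]]
    - [[-0.06,0,0],[0,0,0]]
    - [[-0.06,0,0],[0,0,0]]

```text
t: 7.95
eef_pos: [0.5688, 0.1486, 0.0281]
tool_rot: [-0.0, -0.005, 1.0, 0.001]
contact_force: [1.6, 0.0, 0.9]
gripper_width: 0.429
```

```bash
python3 -c "
from h import *
go((580,148.8,28,90.6))
print(bot.get_obs()['torque'])
"
```

```text
t 7.95 pos [568.8 148.6  28.1] F [1.6 0.  0.9] w 36.6
toolY yaw 90.55 tilt z [-0.     0.001 -1.   ]
-> [-0.028, 0.0004, 0.0001] [0.00021, -6e-05, -0.00014] dist mm 11
[-0.05767126 -0.51619146  0.00521279]
```

>>> play_rows:
  motion:
    - [[-0.01,0,0],[0,0,0]]
    - [[-0.02,0,0],[0,0,0]]
    - [[-0.03,0,0],[0,0,0]]
    - [[-0.03,0,0],[0,0,0]]

```text
t: 8.35
eef_pos: [0.5817, 0.1486, 0.028]
tool_rot: [0.0, -0.005, 1.0, 0.001]
contact_force: [-0.2, 0.2, 1.1]
gripper_width: 0.429
```

```bash
python3 -c "
from h import *
go((590,148.8,28,90.6))
"
```

```text
t 8.35 pos [581.7 148.6  28. ] F [-0.2  0.2  1.1] w 36.6
toolY yaw 90.54 tilt z [ 0.001  0.001 -1.   ]
-> [-0.0208, 0.0002, 0.0001] [0.00022, 0.00012, -0.00017] dist mm 8
```

>>> play_rows:
  motion:
    - [[-0.01,0,0],[0,0,0]]
    - [[-0.015,0,0],[0,0,0]]
    - [[-0.02,0,0],[0,0,0]]
    - [[-0.02,0,0],[0,0,0]]

```text
t: 8.75
eef_pos: [0.5899, 0.1487, 0.028]
tool_rot: [0.001, -0.005, 1.0, 0.001]
contact_force: [-2.0, 0.0, 2.3]
gripper_width: 0.434
```

```bash
python3 -c "
from h import *
go((595,148.8,28,90.6))
"
```

```text
t 8.75 pos [589.9 148.7  28. ] F [-2.   0.   2.3] w 37.1
toolY yaw 90.54 tilt z [ 0.001  0.001 -1.   ]
-> [-0.0128, 0.0002, -0.0] [0.00022, 0.00016, -0.00018] dist mm 5
```

>>> play_rows:
  motion:
    - [[-0.005,0,0],[0,0,0]]
    - [[-0.01,0,0],[0,0,0]]
    - [[-0.01,0,0],[0,0,0]]

```text
t: 9.05
eef_pos: [0.5942, 0.1488, 0.028]
tool_rot: [0.001, -0.005, 1.0, 0.001]
contact_force: [-1.7, 0.6, 2.8]
gripper_width: 0.422
```

```bash
python3 -c "
from h import *
go((595,148.8,28,90.6))
"
```

```text
t 9.05 pos [594.2 148.8  28. ] F [-1.7  0.6  2.8] w 36.0
toolY yaw 90.53 tilt z [ 0.002  0.001 -1.   ]
-> [-0.0019, 0.0001, -0.0] [0.00023, 0.00026, -0.00019] dist mm 1
```

```bash
python3 -c "
from h import *
d=shot('top','top6');e=shot('scene','scene6')
a=cv2.imread('pics/top6.png')[170:250,210:290];b=cv2.imread('pics/scene6.png')[180:270,350:440]
cv2.imwrite('pics/c6.png',np.hstack([cv2.resize(a,(400,400),interpolation=2),cv2.resize(b,(400,400),interpolation=2)]))
"
```

```text
(no output)
```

View pics/c6.png

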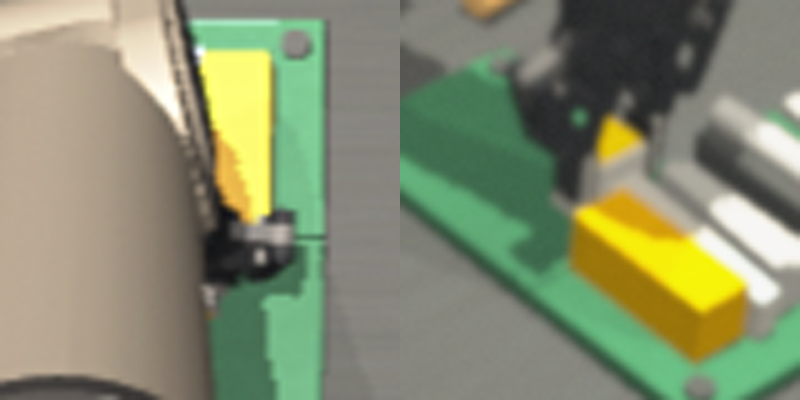

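>>> play_rows:
  motion:
    - [[-0.005,0,0],[0,0,0]]
    - [[-0.0075,0,0],[0,0,0]]
    - [[-0.0075,0,0],[0,0,0]]

```text
t: 9.45
eef_pos: [0.5973, 0.1488, 0.028]
tool_rot: [0.001, -0.005, 1.0, 0.001]
contact_force: [-3.5, -1.4, 3.5]
gripper_width: 0.429
```

```bash
python3 -c "
from h import *
go((600,148.8,28,90.6))
"
```

```text
t 9.45 pos [597.3 148.8  28. ] F [-3.5 -1.4  3.5] w 36.6
toolY yaw 90.53 tilt z [ 0.002  0.001 -1.   ]
-> [-0.0068, 0.0, -0.0001] [0.00023, 0.00027, -0.00019] dist mm 3
```

>>> play_rows:
  motion:
    - [[-0.005,0,0],[0,0,0]]
    - [[-0.0075,0,0],[0,0,0]]
    - [[-0.0075,0,0],[0,0,0]]

```text
t: 9.75
eef_pos: [0.6004, 0.1488, 0.028]
tool_rot: [0.001, -0.005, 1.0, 0.001]
contact_force: [-2.7, 0.3, 4.3]
gripper_width: 0.433
```

```bash
python3 -c "
from h import *
go((600,148.8,28,90.6))
d=dict(np.load('scene6.npz'))
a=cv2.resize(d['pixels'][195:265,375:455],(800,700),interpolation=cv2.INTER_CUBIC)[:600]
cv2.imwrite('pics/c6b.png',a[:,:,::-1])
"
```

```text
t 9.75 pos [600.4 148.8  28. ] F [-2.7  0.3  4.3] w 37.0
toolY yaw 90.53 tilt z [ 0.002  0.002 -1.   ]
-> [0.0011, -0.0, -0.0001] [0.00024, 0.00031, -0.0002] dist mm 0
```

View pics/c6b.png

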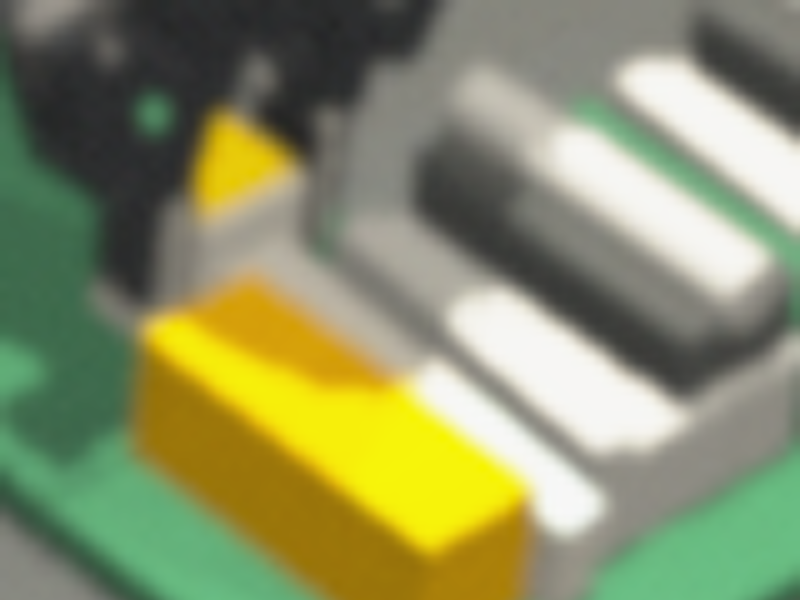

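It has run past the expected jam point without resistance. I check for side play.

>>> play_rows:
  motion:
    - [[0,0.004,0],[0,0,0]]
    - [[0,0.006,0],[0,0,0]]
    - [[0,0.006,0],[0,0,0]]

```text
t: 10.05
eef_pos: [0.6011, 0.1507, 0.028]
tool_rot: [0.002, -0.004, 1.0, 0.001]
contact_force: [0.5, -2.4, 0.5]
gripper_width: 0.429
```

```bash
python3 -c "
from h import *
go((600,148.8,28,90.6))
"
```

```text
t 10.05 pos [601.1 150.7  28. ] F [ 0.5 -2.4  0.5] w 36.7
toolY yaw 90.49 tilt z [ 0.003  0.001 -1.   ]
-> [0.0027, -0.0046, -0.0001] [0.00016, 0.0005, -0.00032] dist mm 2
```

>>> play_rows:
  motion:
    - [[-0.005,-0.003,0],[0,0,0]]
    - [[-0.01,-0.003,0],[0,0,0]]
    - [[-0.015,-0.003,0],[0,0,0]]
    - [[-0.015,-0.003,0],[0,0,0]]

```text
t: 10.45
eef_pos: [0.607, 0.15, 0.028]
tool_rot: [0.001, -0.005, 1.0, 0.001]
contact_force: [-3.8, 1.2, 4.1]
gripper_width: 0.426
```

```bash
python3 -c "
from h import *
go((600,148.8,28,90.6))
"
```

```text
t 10.45 pos [607. 150.  28.] F [-3.8  1.2  4.1] w 36.4
toolY yaw 90.52 tilt z [ 0.003  0.001 -1.   ]
-> [0.0175, -0.0029, -0.0002] [0.00023, 0.00043, -0.00022] dist mm 7
```

```bash
python3 -c "
from h import *
d=shot('scene','scene7')
a=cv2.resize(d['pixels'][195:265,375:455],(800,700),interpolation=cv2.INTER_CUBIC)[:600]
cv2.imwrite('pics/c7.png',a[:,:,::-1])
go((560,150,28,90.6))
"
```

```text
t 10.50 pos [607. 150.  28.] F [-3.3  1.7  3.4] w 36.6
toolY yaw 90.52 tilt z [ 0.003  0.001 -1.   ]
-> [0.1175, 0.001, -0.0004] [0.00023, 0.00046, -0.00022] dist mm 47
```

View pics/c7.png

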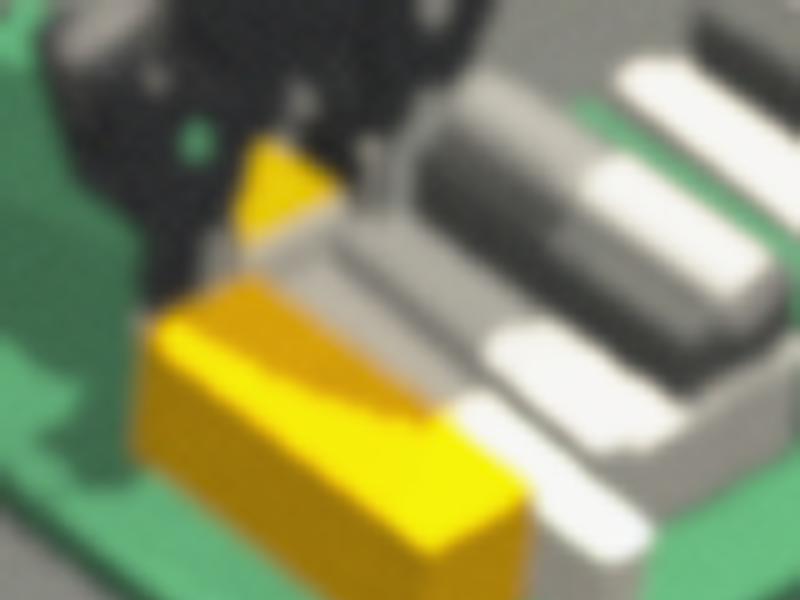

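The picture shows the tip about 20 mm past the cheek's far end and the head at the face. The mid key is therefore too thin and this is the gap for the thick key. I back it out and lay it on free bench at about (480, 0).

>>> play_rows:
  motion:
    - [[0.06,-0.001,0],[0,0,0]]
    - [[0.15,-0.001,0],[0,0,0]]
    - [[0.24,0,-0.01],[0,0,0]]
    - [[0.33,0,-0.01],[0,0,0]]
    - [[0.34,0,-0.1],[0,0,0]]
    - [[0.34,-0.05,-0.18],[0,0,0]]
    - [[0.34,-0.15,-0.2],[0,0,0]]
    - [[0.34,-0.25,-0.2],[0,0,0]]

```text
t: 11.3
eef_pos: [0.4733, 0.0484, 0.109]
tool_rot: [0.004, -0.006, 1.0, 0.001]
contact_force: [1.3, -1.7, -4.2]
gripper_width: 0.428
```

```bash
python3 -c "
from h import *
go((480,0,60,90),(480,0,16,90))
"
```

```text
t 11.30 pos [473.3  48.4 109. ] F [ 1.3 -1.7 -4.2] w 36.5
toolY yaw 90.65 tilt z [ 0.008  0.003 -1.   ]
-> [-0.0144, -0.1216, 0.1224] [0.00041, 0.00121, 0.0018] dist mm 69
-> [-0.0136, -0.1219, 0.2324] [0.00041, 0.00121, 0.0018] dist mm 105
```

>>> play_rows:
  motion:
    - [[-0.014,-0.122,0.03],[0.0004,0.001,0]]
    - [[-0.014,-0.122,0.12],[0.0004,0.001,0]]
    - [[-0.014,-0.122,0.19],[0.0004,0.001,0]]
    - [[-0.014,-0.122,0.23],[0.0004,0.001,0]]
    - [[-0.014,-0.122,0.235],[0.0004,0.001,0]]
    - [[-0.014,-0.122,0.235],[0.0004,0.001,0]]

```text
t: 11.9
eef_pos: [0.48, -0.0005, 0.0142]
tool_rot: [0.0, -0.005, 1.0, -0.0]
contact_force: [-0.5, -0.1, -4.5]
gripper_width: 0.426
```

```bash
python3 -c "
from h import *
go((480,0,14,90))
"
```

```text
t 11.90 pos [480.   -0.5  14.2] F [-0.5 -0.1 -4.5] w 36.4
toolY yaw 90.62 tilt z [ 0.    -0.001 -1.   ]
-> [-0.0001, 0.0013, 0.0004] [-9e-05, 7e-05, 0.00172] dist mm 1
```

Almost touching the bench. I go down 1 mm more, open and rise.

>>> play_rows:
  motion:
    - [[0,0,0.002],[0,0,0]]
    - [[0,0,0.002],[0,0,0]]

```text
t: 12.1
eef_pos: [0.4803, -0.0005, 0.0135]
tool_rot: [0.001, -0.005, 1.0, -0.0]
contact_force: [-0.2, 0.5, -2.9]
gripper_width: 0.429
```

>>> play_rows:
  motion:
    - [[0,0,0],[0,0,0]]
    - [[0,0,0],[0,0,0]]
    - [[0,0,0],[0,0,0]]
    - [[0,0,0],[0,0,0]]
    - [[0,0,-0.05],[0,0,0]]
    - [[0,0,-0.15],[0,0,0]]
    - [[0,0,-0.25],[0,0,0]]
    - [[0,0,-0.35],[0,0,0]]
  fingers: 85

```text
t: 12.9
eef_pos: [0.4799, -0.0005, 0.155]
tool_rot: [0.0, -0.005, 1.0, -0.0]
contact_force: [1.2, 0.2, 0.4]
gripper_width: 0.998
```

```bash
python3 -c "
from h import *
d=shot('scene','scene8');cv2.imwrite('pics/c8.png',cv2.resize(d['pixels'][140:380,180:500],(800,600),interpolation=2)[:,:,::-1])
go((603,-205,150,70))
"
```

```text
t 12.95 pos [483.6  -0.5 160.9] F [1.2 0.2 4. ] w 84.6
toolY yaw 90.56 tilt z [ 0.01   0.001 -1.   ]
-> [-0.2931, -0.5142, 0.0297] [0.00044, 0.0016, 0.05712] dist mm 237
```

View pics/c8.png

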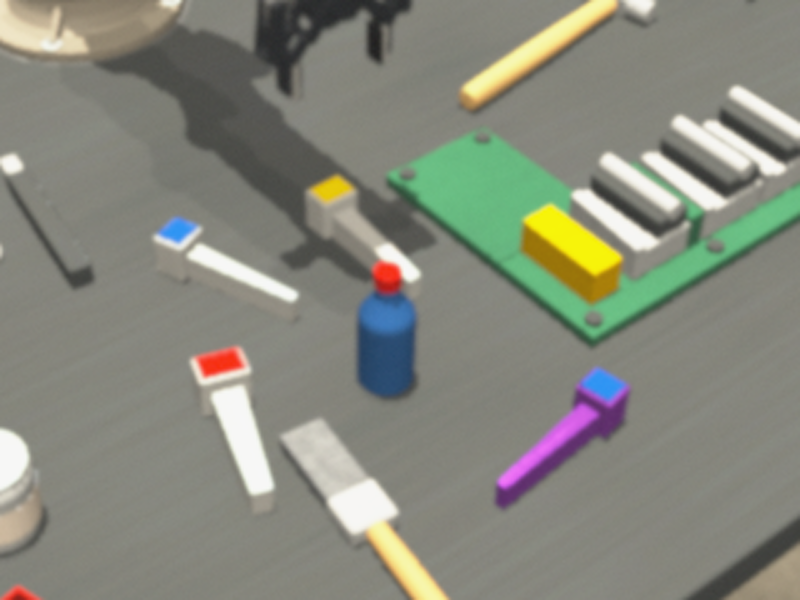

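The mid key is flat on the bench and the rest is untouched. Now the red-headed (thick) key.

>>> play_rows:
  motion:
    - [[-0.294,-0.514,0],[0,0.0015,0.051]]
    - [[-0.294,-0.514,0],[0,0.0015,0.051]]
    - [[-0.294,-0.514,0],[0,0.0015,0.051]]
    - [[-0.294,-0.514,0],[0,0.0015,0.051]]
    - [[-0.294,-0.514,0],[0,0.0015,0.051]]
    - [[-0.294,-0.514,0],[0,0.0015,0.051]]

```text
t: 13.55
eef_pos: [0.6045, -0.2115, 0.162]
tool_rot: [0.002, 0.158, 0.987, -0.001]
contact_force: [-0.8, -0.4, 0.5]
gripper_width: 0.997
```

```bash
python3 -c "
from h import *
go((604,-205.5,60,72),(604,-205.5,10,72))
"
```

```text
t 13.55 pos [ 604.5 -211.5  162. ] F [-0.8 -0.4  0.5] w 85.1
toolY yaw 71.83 tilt z [ 0.003 -0.002 -1.   ]
-> [0.0068, 0.0142, 0.2549] [-0.00014, 0.00055, -0.00048] dist mm 102
-> [0.0072, 0.0143, 0.3799] [-0.00014, 0.00055, -0.00048] dist mm 152
```

>>> play_rows:
  motion:
    - [[0.007,0.014,0.06],[0,0.0005,0]]
    - [[0.007,0.014,0.16],[0,0.0005,0]]
    - [[0.007,0.014,0.26],[0,0.0005,0]]
    - [[0.007,0.014,0.34],[0,0.0005,0]]
    - [[0.007,0.014,0.38],[0,0.0005,0]]
    - [[0.007,0.014,0.38],[0,0.0005,0]]

```text
t: 14.15
eef_pos: [0.6023, -0.2046, 0.0078]
tool_rot: [-0.002, 0.158, 0.987, -0.0]
contact_force: [0.4, 0.7, -0.2]
gripper_width: 0.995
```

```bash
python3 -c "
from h import *
go((604,-205.5,10,72))
d=shot('scene','scene9');cv2.imwrite('pics/c9.png',cv2.resize(d['pixels'][230:350,200:360],(800,600),interpolation=2)[:,:,::-1])
"
```

```text
t 14.15 pos [ 602.3 -204.6    7.8] F [ 0.4  0.7 -0.2] w 85.0
toolY yaw 71.85 tilt z [-0.004  0.    -1.   ]
-> [-0.0048, -0.0008, -0.0056] [-0.00016, -0.00065, -0.0004] dist mm 3
```

View pics/c9.png

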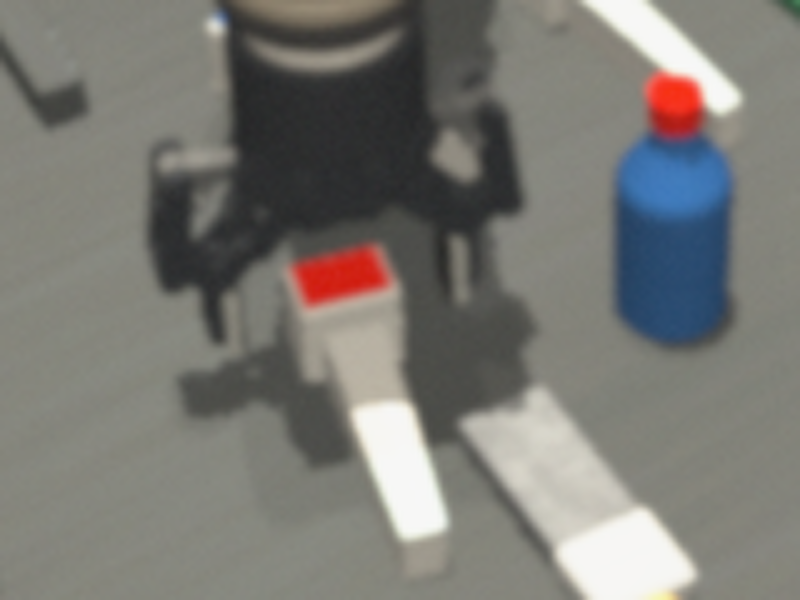

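The fingers straddle the red head. I close with more force and raise the tool to z 14, where it sat on the mid key.

>>> play_rows:
  motion:
    - [[-0.004,-0.001,-0.012],[0,-0.0006,0]]
    - [[-0.004,-0.001,-0.012],[0,-0.0006,0]]
    - [[-0.004,-0.001,-0.012],[0,-0.0006,0]]
    - [[-0.004,-0.001,-0.012],[0,-0.0006,0]]
    - [[-0.004,-0.001,-0.012],[0,-0.0006,0]]
    - [[-0.004,-0.001,-0.012],[0,-0.0006,0]]
  fingers: 0
  grip_force: 100

```text
t: 14.8
eef_pos: [0.6066, -0.2065, 0.0168]
tool_rot: [0.003, 0.158, 0.987, -0.001]
contact_force: [-1.3, 1.7, 9.7]
gripper_width: 0.468
```

>>> play_rows:
  motion:
    - [[0,0,-0.05],[0,0,0]]
    - [[0,0,-0.15],[0,0,0]]
    - [[0,0,-0.25],[0,0,0]]
    - [[0,0,-0.36],[0,0,0]]
    - [[0,0,-0.45],[0,0,0]]
    - [[0,0,-0.45],[0,0,0]]

```text
t: 15.4
eef_pos: [0.6084, -0.2074, 0.203]
tool_rot: [0.008, 0.158, 0.987, -0.001]
contact_force: [-0.1, -1.5, -3.0]
gripper_width: 0.471
```

```bash
python3 -c "
from h import *
go((480,-60,200,85),(475,150,200,90.6))
"
```

```text
t 15.40 pos [ 608.4 -207.4  203. ] F [-0.1 -1.5 -3. ] w 40.3
toolY yaw 71.82 tilt z [ 0.016 -0.004 -1.   ]
-> [0.42, 0.25, 0.0008] [-0.00018, 0.00259, -0.03662] dist mm 196
-> [0.5957, 0.7449, -0.0017] [-0.00031, 0.00259, -0.05217] dist mm 382
```

>>> play_rows:
  motion:
    - [[0.596,0.745,-0.01],[0,0.0025,-0.052]]
    - [[0.596,0.745,-0.01],[0,0.0025,-0.052]]
    - [[0.596,0.745,-0.01],[0,0.0025,-0.052]]
    - [[0.596,0.745,-0.01],[0,0.0025,-0.052]]
    - [[0.596,0.745,-0.01],[0,0.0025,-0.052]]
    - [[0.596,0.745,-0.01],[0,0.0025,-0.052]]
    - [[0.596,0.745,-0.01],[0,0.0025,-0.052]]
    - [[0.596,0.745,-0.01],[0,0.0025,-0.052]]

```text
t: 16.2
eef_pos: [0.4719, 0.1539, 0.2025]
tool_rot: [-0.001, -0.007, 1.0, -0.001]
contact_force: [1.0, 0.2, -3.0]
gripper_width: 0.466
```

```bash
python3 -c "
from h import *
go((472,151,90,90.6),(472,151,40,90.6))
"
```

```text
t 16.20 pos [471.9 153.9 202.5] F [ 1.   0.2 -3. ] w 39.8
toolY yaw 90.81 tilt z [-0.002 -0.001 -1.   ]
-> [-0.0007, -0.007, 0.2812] [-0.00019, -0.00032, 0.00057] dist mm 113
-> [-0.0009, -0.0069, 0.4062] [-0.00019, -0.00032, 0.00057] dist mm 163
```

>>> play_rows:
  motion:
    - [[0,-0.004,0.1],[0,0,0.0006]]
    - [[0,-0.004,0.2],[0,0,0.0006]]
    - [[0,-0.004,0.29],[0,0,0.0006]]
    - [[0,-0.004,0.36],[0,0,0.0006]]
    - [[0,-0.004,0.405],[0,0,0.0006]]
    - [[0,-0.004,0.405],[0,0,0.0006]]
    - [[0,-0.004,0.405],[0,0,0.0006]]

```text
t: 16.9
eef_pos: [0.4711, 0.1518, 0.0403]
tool_rot: [-0.002, -0.005, 1.0, -0.001]
contact_force: [0.3, -0.6, -3.5]
gripper_width: 0.47
```

```bash
python3 -c "
from h import *
go((472,152.5,33.5,90.6))
d=shot('top','top10');e=shot('scene','scene10')
a=cv2.imread('pics/top10.png')[170:290,200:320];b=cv2.imread('pics/scene10.png')[160:280,320:440]
cv2.imwrite('pics/c10.png',np.hstack([cv2.resize(a,(400,400),interpolation=2),cv2.resize(b,(400,400),interpolation=2)]))
for r in range(214,248,3): print(r,[int(p) for p in d['pixels'][r,238:256].min(1)])
"
```

```text
t 16.90 pos [471.1 151.8  40.3] F [ 0.3 -0.6 -3.5] w 40.1
toolY yaw 90.58 tilt z [-0.003 -0.002 -1.   ]
-> [-0.0022, 0.0016, 0.017] [-0.00028, -0.00051, -6e-05] dist mm 7
214 [214, 213, 169, 89, 98, 118, 125, 127, 128, 127, 126, 133, 102, 80, 79, 80, 80, 81]
217 [98, 100, 99, 95, 98, 106, 105, 104, 103, 104, 104, 102, 102, 99, 70, 66, 66, 65]
220 [125, 127, 126, 125, 124, 122, 122, 122, 123, 123, 123, 122, 122, 122, 122, 123, 123, 123]
223 [123, 123, 121, 120, 119, 120, 120, 121, 124, 123, 120, 121, 120, 121, 121, 122, 123, 123]
226 [120, 132, 216, 255, 255, 255, 255, 255, 255, 242, 130, 118, 120, 121, 122, 122, 123, 124]
229 [65, 125, 237, 255, 254, 253, 253, 254, 255, 242, 110, 94, 119, 122, 123, 124, 124, 123]
232 [48, 101, 236, 255, 254, 253, 253, 254, 255, 242, 109, 90, 118, 123, 122, 123, 124, 125]
235 [83, 44, 82, 224, 255, 255, 254, 254, 255, 241, 118, 107, 119, 123, 124, 123, 124, 122]
238 [145, 86, 35, 43, 145, 245, 255, 254, 255, 241, 118, 113, 124, 125, 124, 123, 121, 118]
241 [136, 144, 80, 37, 42, 140, 240, 249, 220, 170, 105, 109, 115, 116, 114, 113, 115, 115]
244 [105, 151, 147, 91, 40, 37, 85, 159, 196, 159, 87, 68, 72, 98, 117, 117, 116, 115]
247 [145, 83, 134, 147, 94, 45, 34, 84, 154, 155, 89, 69, 69, 68, 70, 94, 116, 116]
```

View pics/c10.png

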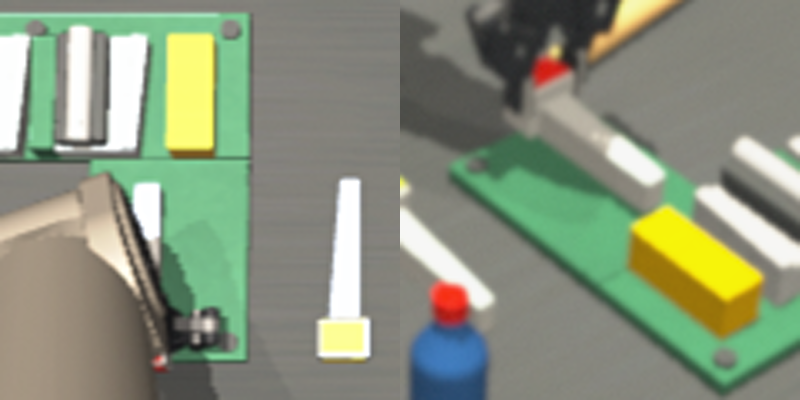

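>>> play_rows:
  motion:
    - [[-0.003,-0.001,0.01],[0,-0.0005,0]]
    - [[-0.02,-0.001,0.018],[0,-0.0005,0]]
    - [[-0.05,-0.001,0.018],[0,-0.0005,0]]
    - [[-0.08,-0.001,0.018],[0,-0.0005,0]]
    - [[-0.11,-0.001,0.018],[0,-0.0005,0]]
    - [[-0.14,-0.001,0.018],[0,-0.0005,0]]
    - [[-0.16,-0.001,0.018],[0,-0.0005,0]]
    - [[-0.16,-0.001,0.018],[0,-0.0005,0]]

```text
t: 17.8
eef_pos: [0.5378, 0.1517, 0.0341]
tool_rot: [0.002, -0.004, 1.0, -0.001]
contact_force: [0.9, -3.2, -2.8]
gripper_width: 0.469
```

```bash
python3 -c "
from h import *
d=dict(np.load('top10.npz'));print('tip',onplane(d,[(244,224.6),(247.9,230)],.049))
go((536,150.5,30.5,90.6))
"
```

```text
tip [[0.58955393 0.14986712 0.049     ]
 [0.57570828 0.13951503 0.049     ]]
t 17.80 pos [537.8 151.7  34.1] F [ 0.9 -3.2 -2.8] w 40.1
toolY yaw 90.47 tilt z [ 0.004 -0.001 -1.   ]
-> [0.0045, -0.003, 0.009] [-0.00016, 0.00057, -0.00035] dist mm 4
```

>>> play_rows:
  motion:
    - [[0,-0.003,0.004],[0,0.0005,-0.0003]]
    - [[0,-0.006,0.008],[0,0.0005,-0.0003]]
    - [[0,-0.007,0.008],[0,0.0005,-0.0003]]
    - [[0,-0.007,0.008],[0,0.0005,-0.0003]]

```text
t: 18.2
eef_pos: [0.5379, 0.1496, 0.0312]
tool_rot: [0.001, -0.006, 1.0, -0.0]
contact_force: [0.8, 1.3, -2.2]
gripper_width: 0.47
```

```bash
python3 -c "
from h import *
go((570,150.5,30.5,90.6));print(bot.get_obs()['torque'])
"
```

```text
t 18.20 pos [537.9 149.6  31.2] F [ 0.8  1.3 -2.2] w 40.2
toolY yaw 90.64 tilt z [ 0.001 -0.    -1.   ]
-> [-0.0803, 0.0013, 0.0017] [-5e-05, 0.00019, 0.00011] dist mm 32
[ 0.15891843 -0.12081552  0.11779077]
```

>>> play_rows:
  motion:
    - [[-0.01,0.001,0.002],[0,0,0]]
    - [[-0.025,0.001,0.002],[0,0,0]]
    - [[-0.04,0.001,0.002],[0,0,0]]
    - [[-0.06,0.001,0.002],[0,0,0]]
    - [[-0.08,0.001,0.002],[0,0,0]]
    - [[-0.08,0.001,0.002],[0,0,0]]

```text
t: 18.8
eef_pos: [0.5701, 0.1493, 0.0308]
tool_rot: [0.0, -0.005, 1.0, -0.001]
contact_force: [-3.1, -2.0, 5.2]
gripper_width: 0.472
```

```bash
python3 -c "
from h import *
go((585,150,30.5,90.6));print(bot.get_obs()['torque'])
"
```

```text
t 18.80 pos [570.1 149.3  30.8] F [-3.1 -2.   5.2] w 40.3
toolY yaw 90.55 tilt z [ 0.    -0.001 -1.   ]
-> [-0.0373, 0.0013, 0.0008] [-0.00019, 7e-05, -0.00015] dist mm 15
[-0.53216288  0.43080778 -0.19687959]
```

>>> play_rows:
  motion:
    - [[-0.01,0,0],[0,0,0]]
    - [[-0.02,0,0],[0,0,0]]
    - [[-0.03,0,0],[0,0,0]]
    - [[-0.037,0,0],[0,0,0]]
    - [[-0.037,0,0],[0,0,0]]

```text
t: 19.3
eef_pos: [0.5828, 0.1488, 0.0308]
tool_rot: [-0.002, -0.004, 1.0, -0.001]
contact_force: [-9.8, -3.1, 9.8]
gripper_width: 0.471
```

```bash
python3 -c "
from h import *
go((593,150,30.5,90.6));print(bot.get_obs()['torque'])
"
```

```text
t 19.30 pos [582.8 148.8  30.8] F [-9.8 -3.1  9.8] w 40.2
toolY yaw 90.47 tilt z [-0.004 -0.002 -1.   ]
-> [-0.0254, 0.0028, 0.0006] [-0.00034, -0.00071, -0.00037] dist mm 10
[-0.41643139  1.63485219 -0.45757436]
```

>>> play_rows:
  motion:
    - [[-0.008,0,-0.001],[0,0,0]]
    - [[-0.014,0,-0.001],[0,0,0]]
    - [[-0.014,0,-0.001],[0,0,0]]

```text
t: 19.6
eef_pos: [0.5846, 0.1489, 0.0308]
tool_rot: [-0.006, -0.004, 1.0, -0.001]
contact_force: [-14.8, -1.7, 11.5]
gripper_width: 0.471
```

```bash
python3 -c "
from h import *
go((593,150,30.5,90.6));print(bot.get_obs()['torque'])
d=shot('scene','scene11')
a=cv2.resize(d['pixels'][195:265,375:455],(800,700),interpolation=cv2.INTER_CUBIC)[:600]
cv2.imwrite('pics/c11.png',a[:,:,::-1])
"
```

```text
t 19.60 pos [584.6 148.9  30.8] F [-14.8  -1.7  11.5] w 40.2
toolY yaw 90.41 tilt z [-0.012 -0.003 -1.   ]
-> [-0.0211, 0.0027, 0.0004] [-0.00041, -0.00198, -0.00053] dist mm 8
[-0.02909941  2.30567838 -0.59296967]
```

View pics/c11.png

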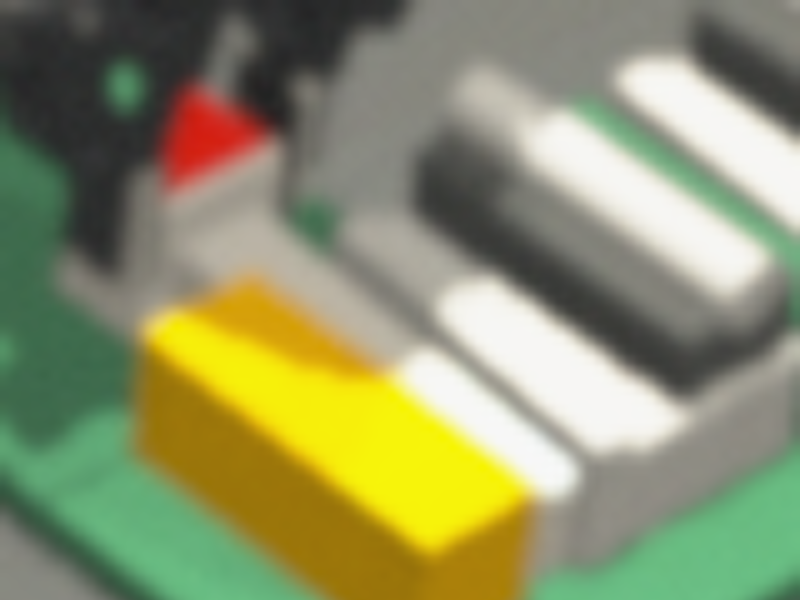

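Resistance has come at about the right depth, the tip stands slightly past the cheek end, and the straight side lies along the cheek. I release, then push from behind with shut fingers so that the key aligns itself.

>>> play_rows:
  motion:
    - [[0,0,0],[0,0,0]]
    - [[0,0,0],[0,0,0]]
    - [[0,0,0],[0,0,0]]
    - [[0,0,0],[0,0,0]]
  fingers: 62

```text
t: 20.05
eef_pos: [0.5853, 0.1489, 0.0309]
tool_rot: [-0.006, -0.004, 1.0, -0.001]
contact_force: [-0.0, -0.9, 0.2]
gripper_width: 0.728
```

```bash
python3 -c "
from h import *
go((584.6,149,100,90.6),(525,149,100,90.6));print(bot.get_obs()['torque'])
"
```

```text
t 20.05 pos [585.3 148.9  30.9] F [-0.  -0.9  0.2] w 62.2
toolY yaw 90.41 tilt z [-0.011 -0.003 -1.   ]
-> [0.0036, -0.0002, -0.1728] [-0.0004, -0.00179, -0.00052] dist mm 69
-> [0.1526, 0.0009, -0.1712] [-0.0004, -0.00179, -0.00052] dist mm 92
[ 0.00676491 -0.02237376 -0.07879693]
```

>>> play_rows:
  motion:
    - [[0.002,0,-0.06],[0,-0.0018,0]]
    - [[0.003,0,-0.13],[0,-0.0018,0]]
    - [[0.01,0,-0.17],[0,-0.0018,0]]
    - [[0.09,0,-0.17],[0,-0.0018,0]]
    - [[0.152,0.001,-0.17],[0,-0.01,0]]
    - [[0.152,0.001,-0.17],[0,-0.01,0]]

```text
t: 20.65
eef_pos: [0.5199, 0.1485, 0.0986]
tool_rot: [0.024, -0.005, 1.0, -0.002]
contact_force: [0.2, -0.0, 0.3]
gripper_width: 0.728
```

```bash
python3 -c "
from h import *
go((530,147,26,90.6))
d=shot('top','top12');e=shot('scene','scene12')
a=cv2.imread('pics/top12.png')[170:290,200:320];b=cv2.imread('pics/scene12.png')[180:270,360:450]
cv2.imwrite('pics/c12.png',np.hstack([cv2.resize(a,(400,400),interpolation=2),cv2.resize(b,(400,400),interpolation=2)]))
"
```

```text
t 20.65 pos [519.9 148.5  98.6] F [ 0.2 -0.   0.3] w 62.2
toolY yaw 90.51 tilt z [ 0.047 -0.003 -0.999]
-> [-0.0166, -0.0034, 0.1825] [-0.00058, 0.00751, -0.00023] dist mm 73
```

View pics/c12.png

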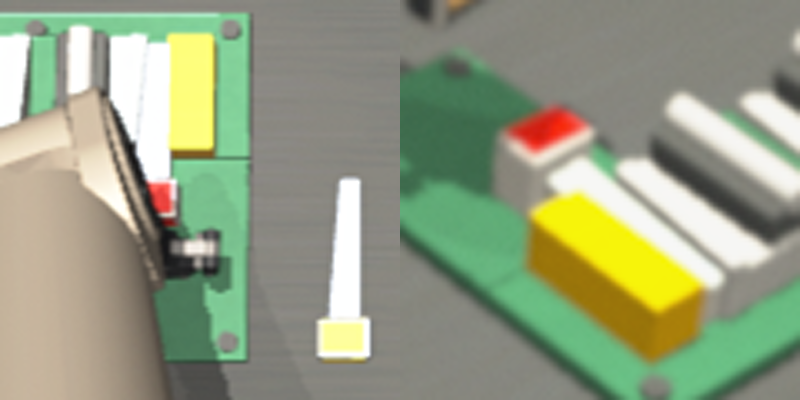

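The key stands upright on the plate, flush with the cheek, with its shoulder about 24 mm short of the mouth. It needs a firm push, so I shut the fingers, lower behind the head and push.

>>> play_rows:
  motion:
    - [[-0.004,-0.003,0.0],[0,0,0]]
    - [[-0.004,-0.003,0.05],[0,0,0]]
    - [[-0.004,-0.003,0.1],[0,0,0]]
    - [[-0.004,-0.003,0.15],[0,0,0]]
    - [[-0.004,-0.003,0.1825],[0,0,0]]
    - [[-0.004,-0.003,0.1825],[0,0,0]]
  fingers: 0

```text
t: 21.35
eef_pos: [0.5301, 0.1474, 0.0253]
tool_rot: [0.025, -0.004, 1.0, -0.002]
contact_force: [-0.0, -0.2, 0.1]
gripper_width: -0.002
```

```bash
python3 -c "
from h import *
go((545,147,26,90.6),(560,147,26,90.6))
"
```

```text
t 21.35 pos [530.1 147.4  25.3] F [-0.  -0.2  0.1] w -0.2
toolY yaw 90.43 tilt z [ 0.049 -0.003 -0.999]
-> [-0.0374, -0.0012, 0.0] [-0.00057, 0.00784, -0.00047] dist mm 15
-> [-0.0748, -0.0015, 0.0019] [-0.00057, 0.00784, -0.00047] dist mm 30
```

>>> play_rows:
  motion:
    - [[-0.015,0,0],[0,0,0]]
    - [[-0.03,0,0],[0,0,0]]
    - [[-0.04,0,0],[0,0,0]]
    - [[-0.05,0,0],[0,0,0]]
    - [[-0.055,0,0],[0,0,0]]

```text
t: 21.85
eef_pos: [0.5529, 0.1476, 0.0269]
tool_rot: [0.025, -0.004, 1.0, -0.001]
contact_force: [-0.3, -1.0, -0.1]
gripper_width: 0.001
```

```bash
python3 -c "
from h import *
go((560,147,26,90.6))
"
```

```text
t 21.85 pos [552.9 147.6  26.9] F [-0.3 -1.  -0.1] w 0.1
toolY yaw 90.42 tilt z [ 0.05  -0.003 -0.999]
-> [-0.0177, -0.0017, 0.003] [-0.00051, 0.00801, -0.0005] dist mm 7
```

>>> play_rows:
  motion:
    - [[-0.005,-0.001,0.002],[0,0,0]]
    - [[-0.01,-0.001,0.002],[0,0,0]]
    - [[-0.015,-0.001,0.003],[0,0,0]]
    - [[-0.015,-0.001,0.003],[0,0,0]]

```text
t: 22.25
eef_pos: [0.5586, 0.1475, 0.0258]
tool_rot: [0.025, -0.004, 1.0, -0.001]
contact_force: [-3.9, 1.1, 1.2]
gripper_width: -0.0
```

```bash
python3 -c "
from h import *
go((565,147,26,90.6))
"
```

```text
t 22.25 pos [558.6 147.5  25.8] F [-3.9  1.1  1.2] w -0.0
toolY yaw 90.43 tilt z [ 0.05  -0.003 -0.999]
-> [-0.0159, -0.0014, 0.0003] [-0.0005, 0.0079, -0.00046] dist mm 6
```

>>> play_rows:
  motion:
    - [[-0.005,0,0],[0,0,0]]
    - [[-0.01,0,0],[0,0,0]]
    - [[-0.01,0,0],[0,0,0]]

```text
t: 22.55
eef_pos: [0.5625, 0.1477, 0.0258]
tool_rot: [0.025, -0.004, 1.0, -0.001]
contact_force: [-3.3, 1.2, 0.6]
gripper_width: 0.0
```

>>> play_rows:
  motion:
    - [[-0.005,0,0],[0,0,0]]
    - [[-0.01,0,0],[0,0,0]]
    - [[-0.01,0,0],[0,0,0]]

```text
t: 22.85
eef_pos: [0.5626, 0.1476, 0.0252]
tool_rot: [0.021, -0.004, 1.0, -0.002]
contact_force: [-12.8, 0.9, 8.5]
gripper_width: 0.004
```

>>> play_rows:
  motion:
    - [[-0.005,0,0],[0,0,0]]
    - [[-0.01,0,0],[0,0,0]]
    - [[-0.01,0,0],[0,0,0]]

```text
t: 23.15
eef_pos: [0.5626, 0.1474, 0.0246]
tool_rot: [0.017, -0.005, 1.0, -0.003]
contact_force: [-13.6, 1.5, 10.1]
gripper_width: -0.003
```

```bash
python3 -c "
from h import *
go((570,147,26,90.6))
"
```

```text
t 23.15 pos [562.6 147.4  24.6] F [-13.6   1.5  10.1] w -0.3
toolY yaw 90.52 tilt z [ 0.034 -0.005 -0.999]
-> [-0.0187, -0.0013, -0.0028] [-0.00089, 0.00532, -0.00021] dist mm 8
```

>>> play_rows:
  motion:
    - [[-0.012,0,0],[0,-0.002,0]]
    - [[-0.018,0,0],[0,-0.003,0]]
    - [[-0.02,0,-0.001],[0,-0.003,0]]
    - [[-0.02,0,-0.001],[0,-0.003,0]]

```text
t: 23.55
eef_pos: [0.5627, 0.1472, 0.0234]
tool_rot: [0.019, -0.005, 1.0, -0.004]
contact_force: [-21.1, 1.1, 11.6]
gripper_width: 0.0
```

```bash
python3 -c "
from h import *
go((570,147,26,90.6))
d=shot('top','top13');e=shot('scene','scene13')
a=cv2.imread('pics/top13.png')[170:290,200:320];b=cv2.imread('pics/scene13.png')[180:270,360:450]
cv2.imwrite('pics/c13.png',np.hstack([cv2.resize(a,(400,400),interpolation=2),cv2.resize(b,(400,400),interpolation=2)]))
"
```

```text
t 23.55 pos [562.7 147.2  23.4] F [-21.1   1.1  11.6] w 0.0
toolY yaw 90.60 tilt z [ 0.038 -0.008 -0.999]
-> [-0.0184, -0.0007, -0.0057] [-0.00128, 0.00596, 2e-05] dist mm 8
```

View pics/c13.png

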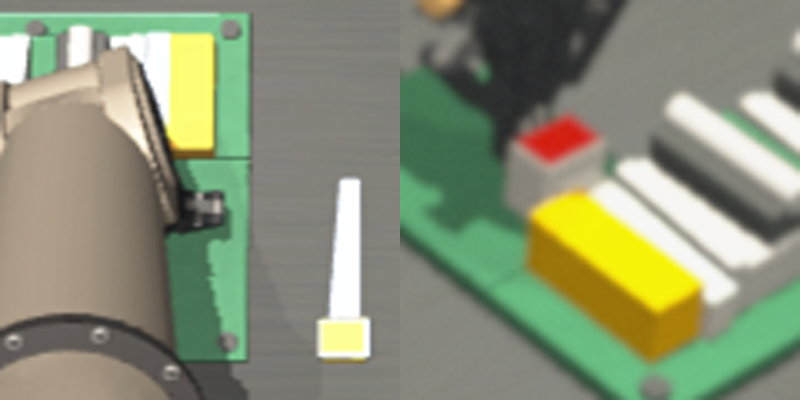

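Jammed solid at 21 N. One slightly firmer push, then I back off and check.

>>> play_rows:
  motion:
    - [[-0.02,0,-0.003],[0,-0.003,0]]
    - [[-0.026,0,-0.004],[0,-0.004,0]]
    - [[-0.026,0,-0.004],[0,-0.004,0]]

```text
t: 23.95
eef_pos: [0.5629, 0.1471, 0.0232]
tool_rot: [0.022, -0.006, 1.0, -0.005]
contact_force: [-28.0, 2.1, 16.8]
gripper_width: 0.002
```

```bash
python3 -c "
from h import *
go((530,147,30,90.6))
"
```

```text
t 23.95 pos [562.9 147.1  23.2] F [-28.    2.1  16.8] w 0.2
toolY yaw 90.72 tilt z [ 0.044 -0.01  -0.999]
-> [0.0813, 0.0006, -0.0204] [-0.00175, 0.00691, 0.00036] dist mm 34
```

>>> play_rows:
  motion:
    - [[0.01,0,0],[0,0,0]]
    - [[0.06,0,-0.005],[0,0,0]]
    - [[0.12,0,-0.01],[0,0.007,0]]
    - [[0.15,0,-0.08],[0,0.007,0]]
    - [[0.16,0,-0.2],[0,0.007,0]]
    - [[0.16,0,-0.32],[0,0.007,0]]
    - [[0.16,-0.05,-0.42],[0,0.007,0]]
    - [[0.18,-0.15,-0.45],[0,0.007,0]]

```text
t: 24.75
eef_pos: [0.4885, 0.0907, 0.2059]
tool_rot: [0.006, -0.008, 1.0, -0.003]
contact_force: [0.8, -0.4, 0.4]
gripper_width: -0.001
```

>>> play_rows:
  motion:
    - [[0.05,-0.5,0],[0,0,0]]
    - [[0.05,-0.5,0],[0,0,0]]
    - [[0.05,-0.5,0],[0,0,0]]
    - [[0.05,-0.5,0],[0,0,0]]
    - [[0.05,-0.5,0],[0,0,0]]
    - [[0.05,-0.5,0],[0,0,0]]

```text
t: 25.35
eef_pos: [0.4726, -0.1115, 0.2077]
tool_rot: [0.007, -0.006, 1.0, -0.004]
contact_force: [0.0, 0.3, 0.5]
gripper_width: 0.002
```

```bash
python3 -c "
from h import *
go((470,-150,200,90))
d=shot('top','top14');e=shot('scene','scene14')
a=cv2.imread('pics/top14.png')[170:260,210:300];b=cv2.imread('pics/scene14.png')[180:270,360:450]
cv2.imwrite('pics/c14.png',np.hstack([cv2.resize(a,(400,400),interpolation=2),cv2.resize(b,(400,400),interpolation=2)]))
"
```

```text
t 25.35 pos [ 472.6 -111.5  207.7] F [0.  0.3 0.5] w 0.1
toolY yaw 90.71 tilt z [ 0.014 -0.007 -1.   ]
-> [0.0079, -0.096, 0.0198] [-0.00121, 0.00221, 0.00197] dist mm 39
```

View pics/c14.png

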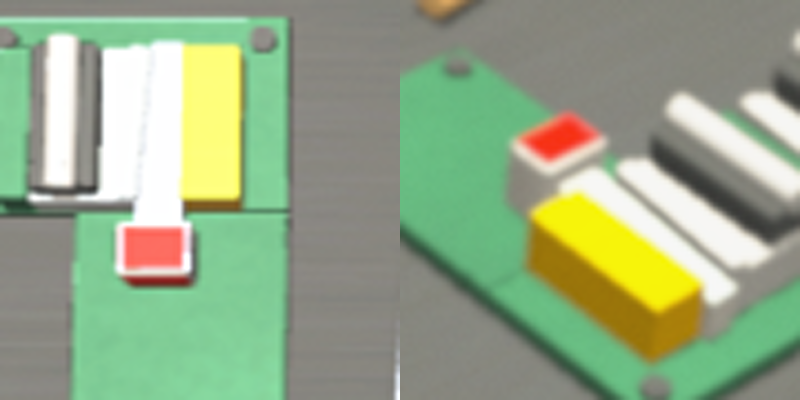

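View pics/top14.png

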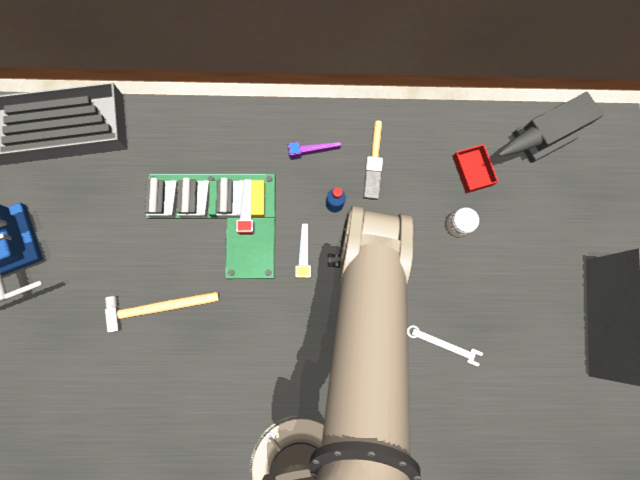

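View pics/scene14.png

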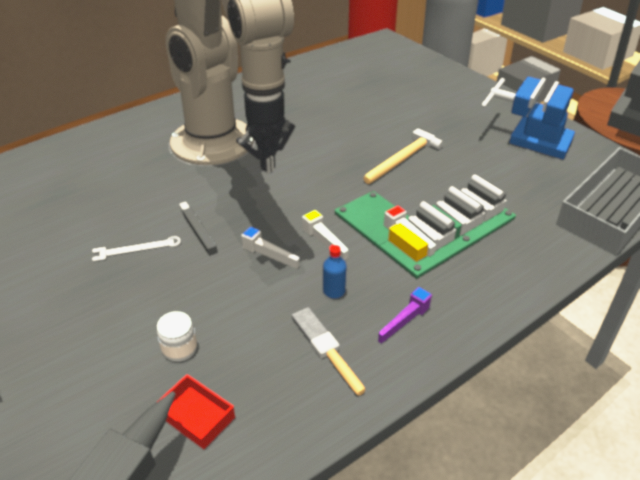

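Run:
```python
from meas import *
for n in('top','scene'):
    d=dict(np.load(n+'14.npz')); hsv=cv2.cvtColor(d['pixels'],cv2.COLOR_RGB2HSV)
    H,S,V=[hsv[:,:,i].astype(int) for i in range(3)]
    red=((H<8)|(H>172))&(S>110)&(V>(190 if n=='top' else 150))
    r,P=quadfit(d,red,(232,215,25,25) if n=='top' else (380,200,32,25),.054)
    print(n,'red c',np.round(r[0],1),np.round(r[1],1),r[2])
    c0=np.array([616.5,135.7]);a=np.radians(.6)
    v=np.array(r[0])-c0; print('  shoe xy of head centre',[round(v@[np.cos(a),np.sin(a)],1),round(v@[-np.sin(a),np.cos(a)],1)],'expect -30, 13')
    if n=='top':
        C=cloud(d)
        for row in (176,180,185,195,205,212): print(row,[int(x) for x in d['pixels'][row,236:256,2]])
        print(onplane(d,[(244,220)],.054), onplane(d,[(247,179)],.04),onplane(d,[(258,180)],.05))
```

```text
top red c [587.5 149.2] [20.7 30.7] 0.8020317554473877
  shoe xy of head centre [np.float64(-28.9), np.float64(13.8)] expect -30, 13
176 [149, 149, 148, 149, 148, 149, 149, 149, 149, 150, 151, 151, 151, 150, 150, 150, 150, 150, 151, 152]
180 [177, 177, 181, 218, 239, 234, 222, 216, 252, 255, 255, 255, 255, 255, 255, 159, 125, 126, 127, 127]
185 [254, 254, 254, 254, 254, 254, 254, 249, 251, 255, 255, 255, 255, 255, 255, 143, 117, 121, 121, 122]
195 [254, 254, 254, 254, 254, 253, 241, 251, 255, 255, 255, 255, 255, 255, 236, 133, 119, 122, 123, 122]
205 [254, 254, 254, 255, 253, 246, 253, 255, 255, 255, 255, 255, 255, 255, 234, 134, 121, 124, 124, 125]
212 [255, 255, 255, 255, 246, 245, 255, 255, 255, 255, 255, 255, 255, 255, 198, 128, 124, 127, 127, 127]
[[0.60041598 0.14961689 0.054     ]] [[0.71287547 0.14758217 0.04      ]] [[0.7075295  0.11784182 0.05      ]]
scene red c [587.8 151.2] [24.4 37.4] 0.30743151903152466
  shoe xy of head centre [np.float64(-28.5), np.float64(15.8)] expect -30, 13
```

The red head's centre is at shoe (-28.9, 13.8) mm, against (-30, 13) expected for a correctly seated key. The key is square (0.8° against the shoe's 0.6°) and flush with the cheek. Handing in.

```bash
python3 -c "
from h import *
print(bot.hand_in())"
```

```text
the job is handed in; nothing more can be done
None
```

The thick key (red head) is wedged in the gap and I handed the job in at about 25 s; no verdict was reported.

**Keys tried:** I tried the mid key (yellow head) first, because my image estimate of the gap (about 20.7 mm) pointed to it. It ran in with side play until its head stood at or within a millimetre or two of the face. I backed it out and laid it flat on the bench, off the shoe. That gap estimate was wrong; the trial settled which key fits. I did not try the thin key (blue head).

**Fitting the thick key:** Held in the gripper, it bound early, about 24 mm short of the mouth. I let go of it and pushed it from behind with shut fingers. It slid further in and held solid up to 28 N.

**Last checks, with the arm clear:**
- **Head position:** the shoulder is about 14 mm short of the mouth by the top camera, good to about 2 mm, against the 15 mm asked for. The scene camera agrees on this. Across the gap the two cameras differ by 2 mm.
- **Alignment:** the key is square to within about 0.2° of the shoe and lies flush along the cheek.
- **Other things:** the loose items show no visible movement in the final pictures. The largest contact force I read was about 33 N in total, at the wrist.

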